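# Lock a drain board into the sink drainer

## Robot

A 6-joint arm with a two-finger parallel gripper is mounted at the origin on the work surface. World frame = base frame: x ahead of the robot, y to its left, z up, the work surface at z = 0. Lengths are in m, angles in rad, forces in N, time in s.
With the tool pointing down it reaches from about 0.4 to 0.825 m from the base axis. Payload 7 kg.
Tool frame: the origin (TCP) lies between the finger pads; the fingertips stand 11 mm ahead of it and the grasp point (between the pads) lies 8 mm behind it; x points along the fingers, z is the direction in which the jaws open and shut, and the axes are right-handed (so a half turn about x gives the same grasp; the last joint's range is limited). The gripper opens to 88 mm and grips with 3 to 60 N. Pads are 19 mm wide; open, the fingers measure 130 mm over their backs; the gripper's body (78 mm by 193 mm) begins 47 mm behind the grasp point.
Start: joints at [1.441, 0.359, 0.012, 0, -1.224, -0.288], TCP at [0.274, 0.617, 0.238] pointing down, gripper open.
Joint ranges: [-3.07, 3.07], [-1.43, 2.12], [-1.02, 1.25], [-3.03, 1.67], [-3.05, -0], [-3.03, 3.03]. Speed limits (rad/s): [2.39, 2.39, 3.01, 3.14, 3.14, 3.14].

## Interface

Orientations are given as [roll, pitch, yaw] about the fixed x, y, z axes, in that order (R = Rz(yaw) Ry(pitch) Rx(roll)).
In Python, from station import arm gives the robot as it stands.
- The arm moves only by the tool jog_arm, never from a script. Its argument "motion" is a list of rows, each an object of numbers: "dx", "dy", "dz": the shift along the tool's x, y, z in m; "twist": the turn about the tool's x in degrees. In form: [{"dx": .., "dy": .., "dz": .., "twist": ..}, ...]. A call has 1 to 20 rows; each row is the pose to reach, as a shift and turn from the pose commanded when the call began, along the tool's axes at that moment; what a row does not reach only later rows make up. A row lasts 1/12 s, in which the tool goes at most 41.7 mm and 7.16 degrees, less where a joint would pass 70% of its speed; a pose out of reach is approached as far as the arm can. A call with a gripper value outside its range is refused whole. "gripper" is the finger opening in m, from 0 to 0.0876, set as the call begins (left out, the last holds). The fingers move at their own pace and stop on an object; "newtons" is the grip in N (left out, the last holds). Time passes only in rows, so rows that repeat a pose let the fingers close. It gives the time, the measured TCP pose, the force and the opening at its end, in the units of the state.
- arm.get_state(): the state, without advancing time (a new reading comes with each control period).
- arm.grab_frame(name): name is "scene" or "side" or "wrist"; returns the picture (420x560x3 uint8, red, green, blue); there is no depth.
- arm.camera_model(name): a dict with "camera_matrix" (3x3 intrinsics, pixels), "k1" (the pictures are not rectified: a ray, as slopes to the right and down, at radius r is drawn at 1 + k1 r^2 times it, then the intrinsics apply), "eye" and "attitude" of the camera in the world. Camera axes: x right, y down, z forward; pixel columns grow to the right and rows downward; lengths in m; the calibration is good to about 2 mm. A picture is of the moment at which its call begins: read the wrist's pose just before it. camera_model takes no time and is no camera call; for the wrist camera it gives the pose at the moment of the call.
- arm.job_done(): hands the job in, once; it reports no verdict.
The state is a dict: "t": time; "q": joint angles; "qd": joint speeds; "joint_efforts": joint torques, N m; "eef_pos": TCP position; "ee_rot": TCP orientation; "force": force on the tool from outside, world axes, zero at the start; "moment": the same for the moment, N m; "width": finger opening in m.
Only numpy, scipy, OpenCV 4.12 (cv2) and the standard library are available. Lean on these libraries where they do the work, as an engineer would, in place of code of your own. Each camera call takes 0.05 s, during which the arm holds its last target.

## Task

Close the open half of the drainer with the loose white drain board: holding it by its pull bar, angle its tongue into the groove under the laid board and push gently in until you feel it touch the hidden rubber seal, without shoving the seal back. Then lower the board flat so that it locks over the rib, still up against the seal, and let go. Work gently and leave everything else where it stands.

Things in the scene. Friction and masses are not known exactly. Their poses are not given: they have to be found in the camera images.
- board_bar (a point): Centre of the pull bar (solid, 14 mm thick along x, 70 mm long along y, 28 mm high) on the loose white plastic drain board: 14 mm above the board's top, 32 mm above its underside. Board axes: x from the tongue edge (-x) to the plain edge (+x), y along the tongue, z up out of the top. Board 0.35 to 0.6 kg, balances close to the bar; starts flat on the worktop, turned at most 0.45 rad from the drainer.
- board_tongue (a point): Centre of the rounded tip (2.5 mm radius) of the loose board's tongue, mid-width; 82.5 mm towards -x from the bar's centre, 2.5 mm above the underside; board axes. The tongue is 5 mm thick, level with the underside, and stands 26 mm out from a lower shoulder (10 mm high) and 29 mm out from the top one (18 mm high).
- board_edge (a point): Middle of the plain edge's lower corner, 65 mm towards +x from the bar's centre; board axes. The board is 160 mm wide (y), 150 mm from tongue tip to plain edge, 18 mm thick. A channel 9.5 mm deep runs across its whole underside, from 31 to 54 mm behind the tongue's tip.
- groove (a point): Middle of the groove's mouth: on the groove's floor (22 mm above the worktop), straight below the edge of the upper lip. Axes: x out of the groove over the open sump, y along the groove, z up. The groove runs in to -x, 11 mm high, lip 7 mm thick. Hidden inside is a rubber seal, its face anywhere 7 to 20 mm in from the lip's edge, unmeasured: feel for it. It holds to about 10 N, then slips back for good.
- rib (a point): Middle of the top of the fixed locking rib across the groove's floor: 8 mm high, from x = 26 to 30 mm out from the lip's edge; groove axes. The board's channel drops over it. Rib and lip together stop a board pushed in flat: the tongue enters with the plain edge raised about 22 degrees (12 once the tip is 6 mm in).
- drainer: Fixed steel drainer with one white board laid, groove axes; origin on the worktop below the groove's mouth. 192 mm wide (y), x = -80 to 158 mm, 40 mm high. The open half is 172 mm wide between side cheeks, to a rim at x = 150 mm, all 40 mm high; a ledge at x = 112 to 150 mm, level with the groove's floor, carries the plain edge. The loose board lies tongue to -x, bar parallel to the groove.
- strainer: Bystander: small dark steel sink strainer plug, 52 mm wide, 18 mm high, standing on the laid board of the drainer, towards its near right corner; origin at its underside or handle. Leave alone.
- wrench: Bystander: steel wrench lying on the left of the worktop; origin at its underside or handle. Leave alone.
- cartridge: Bystander: white filter cartridge standing upright, 58 mm wide, 127 mm high; origin at its underside or handle. Leave alone.
- soap: Bystander: white closed bottle, 68 mm wide, 170 mm high; origin at its underside or handle. Leave alone.
- utensils: Bystander: open steel cup with spoons, 84 mm wide, 110 mm high (spoons to 190 mm); origin at its underside or handle. Leave alone.
- brush: Bystander: scrubbing brush lying on the right of the worktop; origin at its underside or handle. Leave alone.
- jug: Bystander: open steel jug with a handle, 100 mm wide, 120 mm high; origin at its underside or handle. Leave alone.
Not all that is in view belongs to the job. Leave any blue or pink look-alike of the part that bears board_bar alone.

How it is judged:
On the way, in this order (a step that is already met when the one before it is completed fails the run):
1. the tongue is in the groove, at least 5 mm under the lip, while the board is still angled (more than 8 degrees) (x of board_tongue in the frame of groove between -0.022 and -0.003 m and z of board_tongue in the frame of groove between -0.001 and 0.009 m and y of board_tongue in the frame of groove between -0.009 and 0.009 m and angle between board_bar's own z axis and vertical above 0.14 rad), for 0.2 s.
2. the board lies flat with its tongue in the groove (x of board_tongue in the frame of groove between -0.022 and -0.003 m and z of board_tongue in the frame of groove between -0.001 and 0.009 m and y of board_tongue in the frame of groove between -0.009 and 0.009 m and angle between board_bar's own z axis and vertical below 0.03 rad and z of board_tongue in the frame of groove below 0.0055 m and angle between the y axis of board_bar and the y axis of groove, either way round below 0.035 rad), for 0.2 s.
At the end, for the whole second after the job is handed in: The board lies flat in the drainer (within 0.03 rad of level, square to the groove within 0.035 rad, tongue at most 3 mm off the groove's floor and at least 5 mm under the lip), the tongue's tip no more than about 2 mm from the seal, at rest and released (all of step 2 and x of seal_c0 in the frame of board_tongue above -0.0085 m and linear speed of board below 0.01 m/s and contact force between board and the fingers below 0.1 N); the robot touches nothing.
It fails at once if the seal is shoved back by more than 1.5 mm (distance of seal_c0 from where it was at the start of the episode above 0.0015 m).
It fails at once if the board is forced or dropped on the drainer with more than 40 N (contact force between board and drainer above 40 N).
It fails at once if a bystander is moved by more than 20 mm (distance of any of strainer, wrench, cartridge, soap, utensils, brush, jug from where it was at the start of the episode above 0.02 m).
It also fails if it takes over 48 s, if anything falls off the work surface, if the arm or the gripper's body presses on something with over 40 N, if the wrist force passes 120 N, or if a joint passes its speed limit or range.

## Working session

There is one attempt and no reset: what is moved stays moved. The work goes in short steps, Python scripts to look and compute and a tool call to move; the robot and the scene stay as the last step left them, time stands still between calls to the robot, and variables do not carry over. Pictures are saved under pics/ and viewed, and the job is handed in when it is done.

Besides the shell and the picture viewer there is one more tool, called after "Request:" as name(argument=value, ...) on one line, values as JSON. jog_arm: Moves the arm, as the interface text tells. Its arguments: {"type":"object","properties":{"motion":{"type":"array"},"gripper":{"type":"number"},"newtons":{"type":"number"}},"required":["motion"]}

```bash
ls; mkdir -p pics; python3 - <<'E'
from station import arm
import cv2,json
print(arm.get_state())
for n in("scene","side","wrist"):
    m=arm.camera_model(n); print(n,m)
    f=arm.grab_frame(n); cv2.imwrite(f"pics/{n}0.png",cv2.cvtColor(f,cv2.COLOR_RGB2BGR))
E
```

```text
pics
{'t': 0.0, 'q': array([ 1.44109077e+00,  3.59417986e-01,  1.10499029e-02, -3.63461134e-04,
       -1.22410218e+00, -2.88088469e-01]), 'qd': array([-0.00197899, -0.00135492, -0.00067471,  0.00149483,  0.00135773,
        0.00031669]), 'joint_efforts': array([-6.58156641e-04, -5.82721889e+01,  2.93062556e+01,  6.99729234e+00,
        6.75067960e-03, -1.48849299e-04]), 'eef_pos': array([0.27371189, 0.6164903 , 0.23659627]), 'ee_rot': array([ 0.08676823,  1.56908787, -1.90194591]), 'force': array([ 1.09834405, -0.66135811, -0.06387708]), 'moment': array([0.01442217, 0.01875432, 0.0058169 ]), 'width': 0.08766790106076143}
scene {'camera_matrix': array([[426.9395201 ,   0.        , 278.03367352],
       [  0.        , 426.9395201 , 205.91670762],
       [  0.        ,   0.        ,   1.        ]]), 'k1': 0.0020817414807162205, 'eye': array([1.09004678, 0.02757899, 1.02495103]), 'attitude': array([-2.61391652, -0.01108957,  1.67609873])}
side {'camera_matrix': array([[384.83169244,   0.        , 283.17813575],
       [  0.        , 384.83169244, 208.37380682],
       [  0.        ,   0.        ,   1.        ]]), 'k1': -0.006912040810092339, 'eye': array([0.33568188, 0.60793302, 0.69436688]), 'attitude': array([-2.34128498,  0.00709511, -2.84700568])}
wrist {'camera_matrix': array([[330.72032771,   0.        , 281.43664901],
       [  0.        , 330.72032771, 211.67460762],
       [  0.        ,   0.        ,   1.        ]]), 'k1': 0.025623705427607914, 'eye': array([0.338902  , 0.58768145, 0.3846992 ]), 'attitude': array([ 2.87010082e+00, -1.30890782e-03, -1.98895022e+00])}
```

View pics/scene0.png

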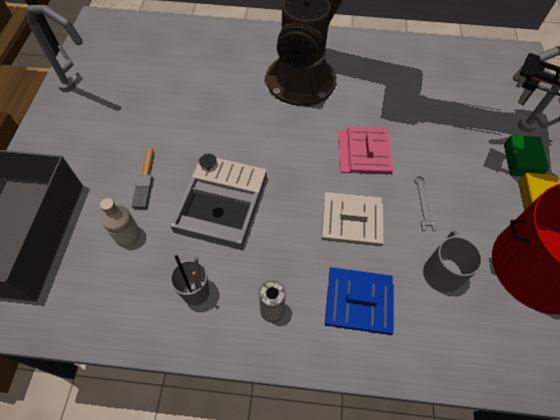

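View pics/side0.png

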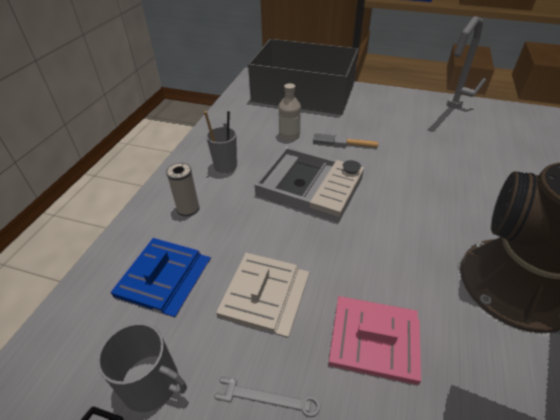

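View pics/wrist0.png

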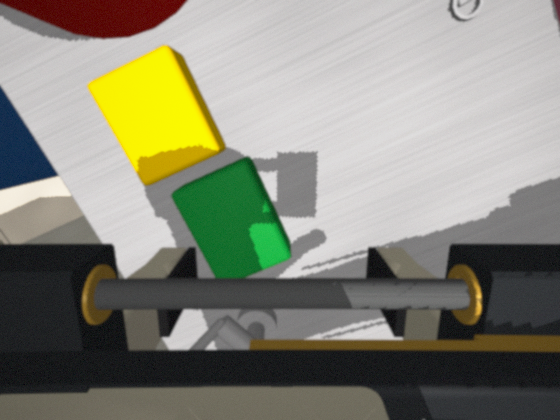

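The loose white board is at scene (353,218). Things it could be confused with are the pink board (366,150), the blue board (360,300) and the white board already laid in the drainer (230,175). I'll take the loose one on the worktop and check it in close crops.

```bash
cat > h.py <<'E'
import numpy as np,cv2
from scipy.spatial.transform import Rotation as R
def Rm(a): return R.from_euler('xyz',a).as_matrix()
def ray(m,uv):
    K=m['camera_matrix'];k=m['k1']
    d=np.array([(uv[0]-K[0,2])/K[0,0],(uv[1]-K[1,2])/K[1,1]])
    s=d.copy()
    for _ in range(10): s=d/(1+k*(s@s))
    v=Rm(m['attitude'])@np.array([s[0],s[1],1]); return np.array(m['eye']),v
def onz(m,uv,z):
    e,v=ray(m,uv); return e+v*(z-e[2])/v[2]
def proj(m,p):
    c=Rm(m['attitude']).T@(np.asarray(p)-m['eye']); s=c[:2]/c[2]; s=s*(1+m['k1']*(s@s))
    K=m['camera_matrix']; return np.array([K[0,0]*s[0]+K[0,2],K[1,1]*s[1]+K[1,2]])
def tri(m1,u1,m2,u2):
    a,v=ray(m1,u1);b,w=ray(m2,u2)
    A=np.stack([v,-w],1);t=np.linalg.lstsq(A,b-a,rcond=None)[0]
    p=a+v*t[0];q=b+w*t[1];return (p+q)/2,np.linalg.norm(p-q)
def crop(f,x0,y0,w,h,s,name):
    c=cv2.resize(f[y0:y0+h,x0:x0+w],None,fx=s,fy=s,interpolation=cv2.INTER_CUBIC); cv2.imwrite(name,c)
E
python3 - <<'E'
from h import *
s=cv2.imread('pics/scene0.png');d=cv2.imread('pics/side0.png')
crop(s,310,180,90,75,8,'pics/s_board.png')
crop(s,165,145,110,105,5,'pics/s_drain.png')
crop(d,210,245,110,95,6,'pics/d_board.png')
crop(d,250,140,120,80,6,'pics/d_drain.png')
E
```

```text
(no output)
```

View pics/s_board.png

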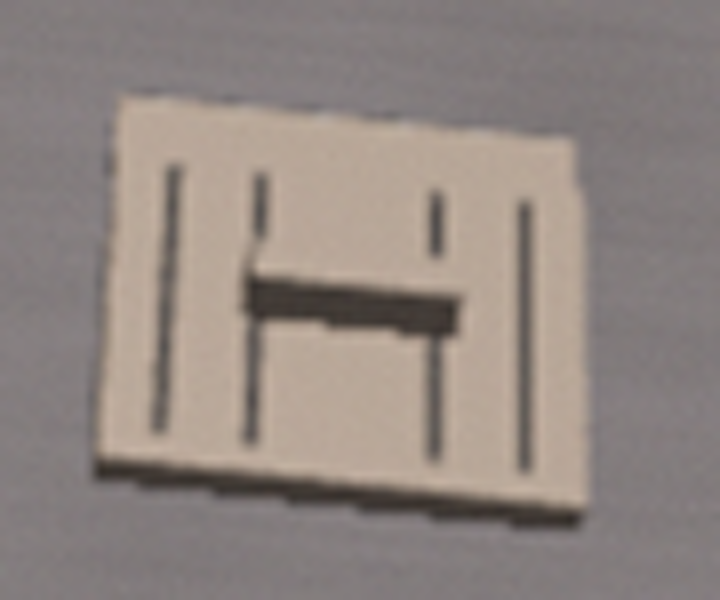

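View pics/s_drain.png

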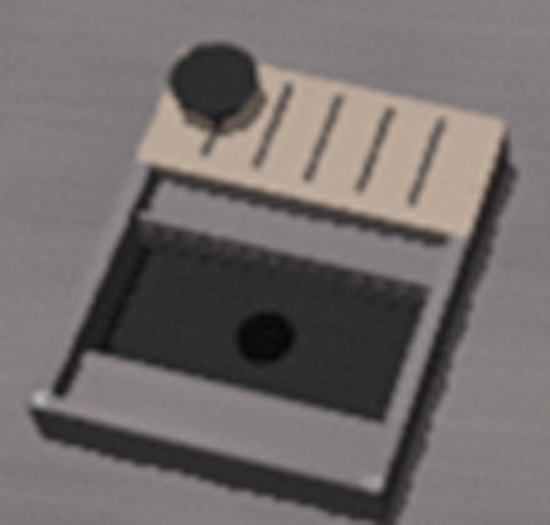

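View pics/d_board.png

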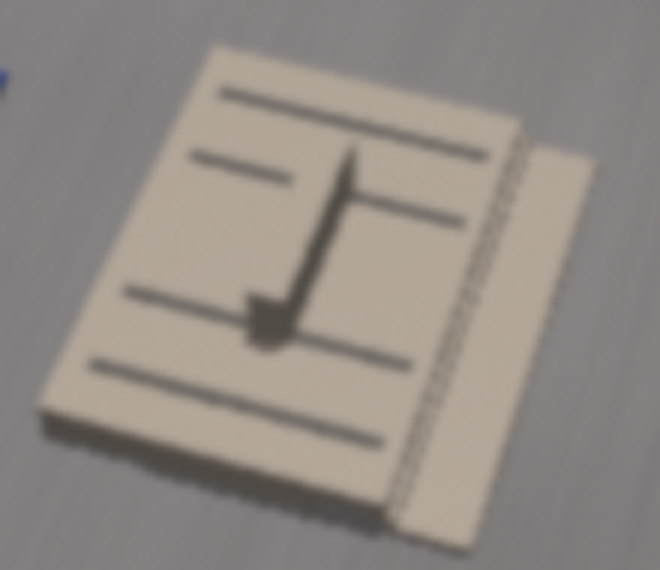

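View pics/d_drain.png

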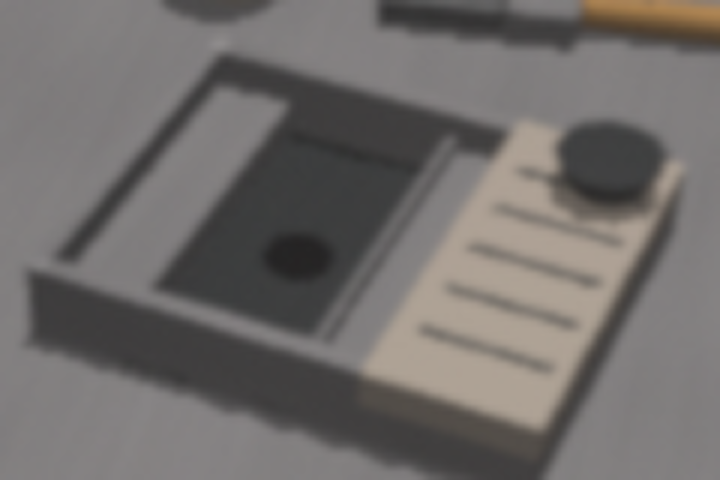

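```bash
python3 - <<'E'
from h import *
from station import arm
S=arm.camera_model('scene');D=arm.camera_model('side')
np.set_printoptions(precision=4,suppress=True)
s=lambda x,y:(310+x/8,180+y/8)
d=lambda x,y:(210+x/6,245+y/6)
ds=lambda x,y:(165+x/5,145+y/5)
dd=lambda x,y:(250+x/6,140+y/6)
print('board')
for n,a,b,z in [('plain -y? L',s(98,460),d(215,45),.018),('plain R',s(585,512),d(40,408),.018),('tip L',s(118,95),d(595,158),.005),('tip R',s(575,138),d(472,552),.005),
 ('barL',s(258,272),d(350,148),.046),]:
    print(n,onz(S,a,z),onz(D,b,z),tri(S,a,D,b))
print('drainer')
for n,a,b,z in [('lip L',ds(140,160),dd(522,120),.04),('lip R',ds(460,238),dd(360,372),.04),('rimL',ds(35,400),dd(218,45),.04),('rimR',ds(385,490),dd(30,268),.04),('backR',ds(510,122),dd(545,432),.04)]:
    print(n,onz(S,a,z),onz(D,b,z),tri(S,a,D,b))
E
```

```text
board
plain -y? L [0.5876 0.1022 0.018 ] [0.582  0.1034 0.018 ] (array([0.5843, 0.1015, 0.0138]), np.float64(0.0029170576403242214))
plain R [0.5888 0.2609 0.018 ] [0.5824 0.2636 0.018 ] (array([0.5852, 0.2615, 0.0122]), np.float64(0.002027887350933806))
tip L [0.4373 0.1026 0.005 ] [0.434  0.1038 0.005 ] (array([0.4348, 0.1024, 0.0021]), np.float64(0.0014423923904315198))
tip R [0.4372 0.2631 0.005 ] [0.4339 0.265  0.005 ] (array([0.4346, 0.2636, 0.0015]), np.float64(0.000814735753201034))
barL [0.5271 0.1488 0.046 ] [0.5105 0.1539 0.046 ] (array([0.5163, 0.148 , 0.0328]), np.float64(0.007643479912185198))
drainer
lip L [ 0.452 -0.266  0.04 ] [ 0.4478 -0.2647  0.04  ] (array([ 0.4489, -0.2676,  0.0368]), np.float64(0.0021249039076191066))
lip R [ 0.4827 -0.0831  0.04  ] [ 0.4786 -0.0765  0.04  ] (array([ 0.4796, -0.0834,  0.034 ]), np.float64(0.0012064830492427214))
rimL [ 0.6057 -0.2893  0.04  ] [ 0.6011 -0.2825  0.04  ] (array([ 0.6032, -0.2908,  0.0342]), np.float64(0.0008263556759480413))
rimR [ 0.6366 -0.1014  0.04  ] [ 0.6322 -0.1     0.04  ] (array([ 0.6342, -0.1025,  0.0367]), np.float64(0.0020781985022327995))
backR [ 0.4034 -0.0652  0.04  ] [ 0.3987 -0.0633  0.04  ] (array([ 0.3997, -0.0662,  0.0361]), np.float64(0.0020110173105610564))
```

```bash
python3 - <<'E'
from h import *
from station import arm
np.set_printoptions(precision=4,suppress=True)
st=arm.get_state(); M=Rm(st['ee_rot']); print(st['t'],'tool axes cols\n',M)
S=arm.camera_model('scene');D=arm.camera_model('side')
for n,uv in dict(utens=(190,302),cart=(273,318),soap=(127,243),brush0=(150,152),jug=(455,285),pinkLL=(342,172),pinkLR=(392,172)).items(): print(n,onz(S,uv,0.0))
W=arm.camera_model('wrist'); Mw=Rm(W['attitude'])
print('cam in tool', M.T@(W['eye']-st['eef_pos']), M.T@Mw)
g=np.arctan2(M[1,2],M[0,2]);print('tool z heading',np.degrees(g), 'q1+q6?',st['q'][0],st['q'][5])
E
```

```text
0.15 tool axes cols
 [[-0.0004  0.914  -0.4058]
 [-0.0012 -0.4058 -0.914 ]
 [-1.      0.0001  0.0013]]
utens [ 0.7899 -0.2097  0.    ]
cart [ 0.807  -0.0031  0.    ]
soap [ 0.6515 -0.4072  0.    ]
brush0 [ 0.3521 -0.4235  0.    ]
jug [0.6744 0.4434 0.    ]
pinkLL [0.36   0.1496 0.    ]
pinkLR [0.3435 0.2952 0.    ]
cam in tool [-0.148   0.0713  0.0001] [[ 0.0002 -0.2683  0.9633]
 [-0.0003 -0.9633 -0.2683]
 [ 1.     -0.0002 -0.0003]]
tool z heading -113.94039488596528 q1+q6? 1.4411136311602872 -0.2880611274307183
```

Everything is in view. The jog only turns about the finger axis, so the tool can't tilt. My plan:

- Grip the bar by its two ends with the jaws along the bar, so the board can pivot about that axis.
- Tilt the board by pressing its tongue against the outside of the drainer's left cheek.
- Carry it over and insert it.

First I'll go above the board.

Request:
jog_arm(motion=[{"dx":0,"dy":0.401,"dz":0.296,"twist":140},{"dx":0,"dy":0.401,"dz":0.296,"twist":140},{"dx":0,"dy":0.401,"dz":0.296,"twist":140},{"dx":0,"dy":0.401,"dz":0.296,"twist":140},{"dx":0,"dy":0.401,"dz":0.296,"twist":140},{"dx":0,"dy":0.401,"dz":0.296,"twist":140},{"dx":0,"dy":0.401,"dz":0.296,"twist":140},{"dx":0,"dy":0.401,"dz":0.296,"twist":140},{"dx":0,"dy":0.401,"dz":0.296,"twist":140},{"dx":0,"dy":0.401,"dz":0.296,"twist":140},{"dx":0,"dy":0.401,"dz":0.296,"twist":140},{"dx":0,"dy":0.401,"dz":0.296,"twist":140},{"dx":0,"dy":0.401,"dz":0.296,"twist":140},{"dx":0,"dy":0.401,"dz":0.296,"twist":140},{"dx":0,"dy":0.401,"dz":0.296,"twist":140},{"dx":0,"dy":0.401,"dz":0.296,"twist":140},{"dx":0,"dy":0.401,"dz":0.296,"twist":156},{"dx":0,"dy":0.401,"dz":0.296,"twist":156},{"dx":0,"dy":0.401,"dz":0.296,"twist":156},{"dx":0,"dy":0.401,"dz":0.296,"twist":156}], gripper=0.0876, newtons=20)

```text
t: 1.82
eef_pos: [0.5201, 0.1835, 0.2373]
ee_rot: [1.742, 1.57, -2.753]
force: [-0.1, -0.0, 0.0]
width: 0.0873
```

```bash
python3 - <<'E'
from h import *
from station import arm
np.set_printoptions(precision=4,suppress=True)
st=arm.get_state(); print(st['t'],st['q'],st['eef_pos'],st['force']); M=Rm(st['ee_rot']);print(M)
f=arm.grab_frame('wrist'); cv2.imwrite('pics/w1.png',f[:,:,::-1])
np.save('w1.npy',np.r_[st['eef_pos'],st['ee_rot']])
import pickle; pickle.dump(arm.camera_model('wrist'),open('w1.pkl','wb'))
E
```

```text
1.8167 [ 0.6943  0.1566 -0.2624 -0.0002 -1.1522 -2.0475] [0.5201 0.1835 0.2373] [-0.1025 -0.0194  0.0499]
[[-0.0005 -0.9764 -0.2158]
 [-0.0002 -0.2158  0.9764]
 [-1.      0.0005 -0.0001]]
```

View pics/w1.png

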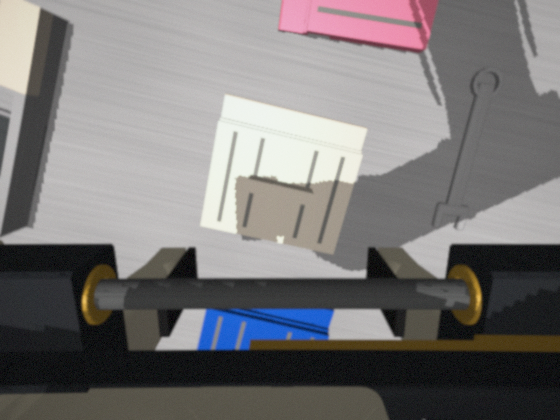

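```bash
python3 - <<'E'
from h import *
import pickle
np.set_printoptions(precision=4,suppress=True)
W=pickle.load(open('w1.pkl','rb'))
for n,uv,z in [('tipL',(226,95),.005),('tipR',(367,129),.005),('plL',(200,226),.018),('plR',(335,254),.018)]: print(n,onz(W,uv,z))
crop(cv2.imread('pics/w1.png'),190,85,190,180,4,'pics/w1c.png')
E
```

```text
tipL [0.436 0.105 0.005]
tipR [0.4389 0.2643 0.005 ]
plL [0.5849 0.1008 0.018 ]
plR [0.5865 0.2634 0.018 ]
```

View pics/w1c.png

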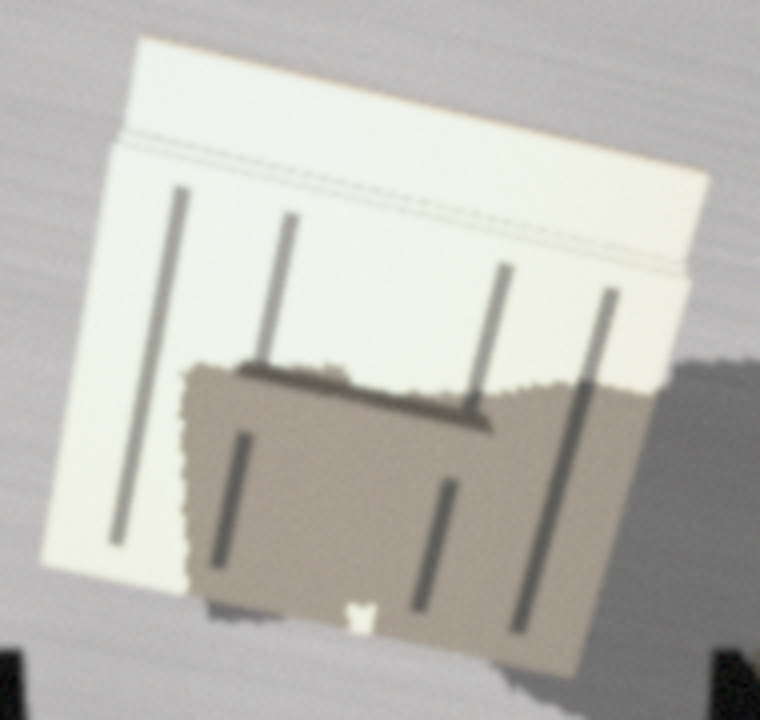

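The wrist view agrees with the other two cameras to about 2 mm. The bar centre is at about (0.521, 0.183), with the board yaw about -0.9°. I'll square up, go down and close on the bar ends.

Request:
jog_arm(motion=[{"dx":0.04,"dy":-0.001,"dz":0,"twist":13.4},{"dx":0.08,"dy":-0.001,"dz":0,"twist":13.4},{"dx":0.12,"dy":-0.001,"dz":0,"twist":13.4},{"dx":0.15,"dy":-0.001,"dz":0,"twist":13.4},{"dx":0.17,"dy":-0.001,"dz":0,"twist":13.4},{"dx":0.185,"dy":-0.001,"dz":0,"twist":13.4},{"dx":0.195,"dy":-0.001,"dz":0,"twist":13.4},{"dx":0.202,"dy":-0.001,"dz":0,"twist":13.4},{"dx":0.202,"dy":-0.001,"dz":0,"twist":13.4},{"dx":0.202,"dy":-0.001,"dz":0,"twist":13.4}])

```text
t: 2.7
eef_pos: [0.5216, 0.1841, 0.0359]
ee_rot: [-1.294, 1.57, 0.268]
force: [0.1, 0.3, 1.3]
width: 0.0878
```

```bash
python3 - <<'E'
from h import *
from station import arm
np.set_printoptions(precision=4,suppress=True)
st=arm.get_state(); print(st['t'],st['q'],st['eef_pos'],st['force']); M=Rm(st['ee_rot']);print(np.degrees(np.arctan2(M[1,2],M[0,2])))
f=arm.grab_frame('wrist'); cv2.imwrite('pics/w2.png',f[:,:,::-1])
E
```

```text
2.7 [ 0.6935  0.3761 -0.4975  0.0002 -0.6969 -2.2736] [0.5216 0.1841 0.0359] [0.1445 0.3272 1.331 ]
89.47561623064367
```

View pics/w2.png

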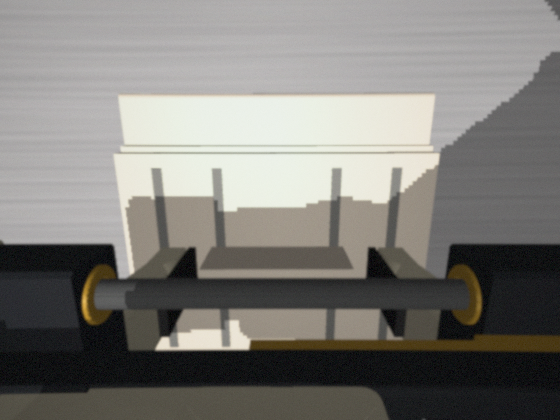

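The board is square and centred between the fingers, with the tongue tip at row 95. Closing now.

Request:
jog_arm(motion=[{"dx":0},{"dx":0},{"dx":0},{"dx":0},{"dx":0},{"dx":0}], gripper=0.06, newtons=20)

```text
invalid input
```

Request:
jog_arm(motion=[{"dx":-0.005},{"dx":-0.01},{"dx":-0.02},{"dx":-0.03},{"dx":-0.04},{"dx":-0.04}])

```text
invalid input
```

```bash
python3 - <<'E'
from h import *
from station import arm
np.set_printoptions(precision=4,suppress=True)
st=arm.get_state(); print(st['t'],st['q'],st['eef_pos'],st['force'],st['moment'],st['width']); M=Rm(st['ee_rot']);print(M,np.degrees(np.arctan2(M[1,2],M[0,2])))
for n in ('side','scene'):
    f=arm.grab_frame(n); cv2.imwrite(f'pics/{n}3.png',f[:,:,::-1])
E
```

```text
2.75 [ 0.6935  0.3753 -0.4972  0.0002 -0.697  -2.2738] [0.5218 0.1843 0.0364] [0.1441 0.1015 0.0549] [ 0.0168 -0.1601  0.0146] 0.08733889017184368
[[ 0.0011 -1.      0.0093]
 [ 0.0007  0.0093  1.    ]
 [-1.     -0.001   0.0007]] 89.4681293132817
```

View pics/side3.png

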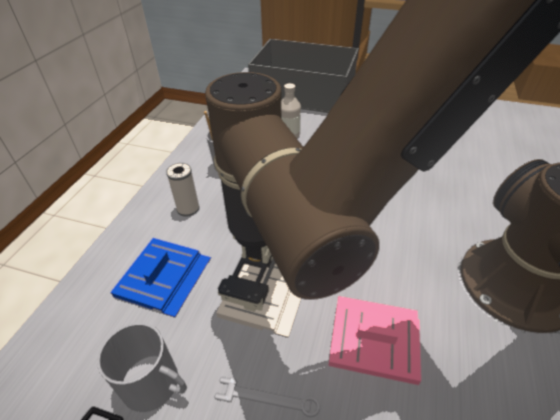

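All four fields are required in every row, so both calls were refused and nothing moved. I'll send them again.

Request:
jog_arm(motion=[{"dx":0,"dy":0,"dz":0,"twist":0},{"dx":0,"dy":0,"dz":0,"twist":0},{"dx":0,"dy":0,"dz":0,"twist":0},{"dx":0,"dy":0,"dz":0,"twist":0},{"dx":0,"dy":0,"dz":0,"twist":0},{"dx":0,"dy":0,"dz":0,"twist":0}], gripper=0.06, newtons=20)

```text
t: 3.35
eef_pos: [0.5211, 0.1832, 0.036]
ee_rot: [2.847, 1.57, -1.875]
force: [-0.2, -4.2, 5.4]
width: 0.0697
```

Request:
jog_arm(motion=[{"dx":-0.005,"dy":0,"dz":0,"twist":0},{"dx":-0.01,"dy":0,"dz":0,"twist":0},{"dx":-0.02,"dy":0,"dz":0,"twist":0},{"dx":-0.03,"dy":0,"dz":0,"twist":0},{"dx":-0.04,"dy":0,"dz":0,"twist":0},{"dx":-0.04,"dy":0,"dz":0,"twist":0}])

```text
t: 3.85
eef_pos: [0.5226, 0.1849, 0.0783]
ee_rot: [-0.978, 1.567, 0.583]
force: [1.4, 0.4, -4.6]
width: 0.0698
```

```bash
python3 - <<'E'
from h import *
from station import arm
np.set_printoptions(precision=4,suppress=True)
st=arm.get_state(); print(st['t'],st['eef_pos'],st['force'],st['moment'],st['width']); M=Rm(st['ee_rot']);print(np.degrees(np.arctan2(M[1,2],M[0,2])))
for n in ('side','wrist'):
    f=arm.grab_frame(n); cv2.imwrite(f'pics/{n}4.png',f[:,:,::-1])
E
```

```text
3.85 [0.5226 0.1849 0.0783] [ 1.3532  0.3855 -4.5923] [ 0.17   -0.4232  0.0374] 0.06982284158999563
89.45917383528537
```

View pics/side4.png

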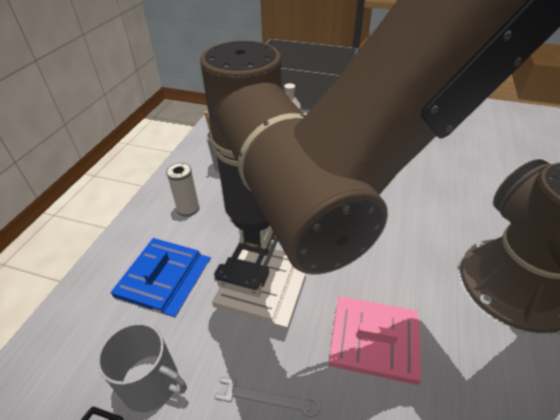

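View pics/wrist4.png

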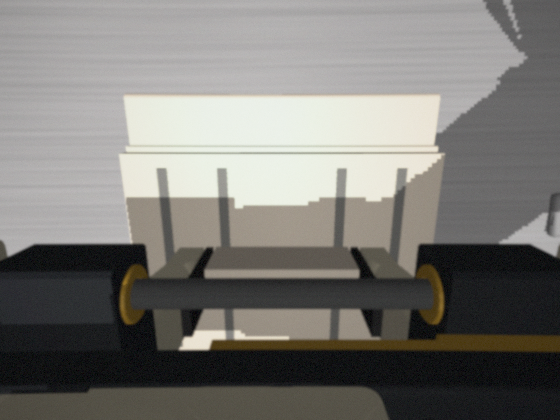

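Held level, with the lifted weight reading 4.6 N (about 0.47 kg). Next I'll move to the drainer's left side and turn the board so its tongue faces the outer cheek.

Request:
jog_arm(motion=[{"dx":-0.02,"dy":0,"dz":-0.01,"twist":-6},{"dx":-0.03,"dy":-0.005,"dz":-0.03,"twist":-12},{"dx":-0.03,"dy":-0.01,"dz":-0.05,"twist":-18},{"dx":-0.03,"dy":-0.014,"dz":-0.07,"twist":-24},{"dx":-0.03,"dy":-0.014,"dz":-0.09,"twist":-30},{"dx":-0.03,"dy":-0.014,"dz":-0.11,"twist":-36},{"dx":-0.03,"dy":-0.014,"dz":-0.13,"twist":-42},{"dx":-0.03,"dy":-0.014,"dz":-0.145,"twist":-48},{"dx":-0.03,"dy":-0.014,"dz":-0.155,"twist":-54},{"dx":-0.03,"dy":-0.014,"dz":-0.16,"twist":-60},{"dx":-0.03,"dy":-0.014,"dz":-0.165,"twist":-66},{"dx":-0.03,"dy":-0.014,"dz":-0.168,"twist":-72},{"dx":-0.03,"dy":-0.014,"dz":-0.168,"twist":-77},{"dx":-0.03,"dy":-0.014,"dz":-0.168,"twist":-81.2},{"dx":-0.03,"dy":-0.014,"dz":-0.168,"twist":-81.2},{"dx":-0.03,"dy":-0.014,"dz":-0.168,"twist":-81.2}])

```text
t: 5.28
eef_pos: [0.5332, 0.0156, 0.1051]
ee_rot: [0.371, 1.57, -2.936]
force: [-0.2, 0.5, -4.8]
width: 0.0702
```

```bash
python3 - <<'E'
from h import *
from station import arm
import pickle
np.set_printoptions(precision=4,suppress=True)
st=arm.get_state(); print(st['t'],st['q'],st['eef_pos'],st['force'],st['moment'],st['width']); M=Rm(st['ee_rot']);print(M,np.degrees(np.arctan2(M[1,2],M[0,2])))
W=arm.camera_model('wrist');pickle.dump(W,open('w5.pkl','wb'))
f=arm.grab_frame('wrist'); cv2.imwrite(f'pics/wrist5.png',f[:,:,::-1])
E
```

```text
5.2833 [ 0.397   0.2557 -0.4728 -0.0002 -0.8431 -0.5631] [0.5332 0.0156 0.1051] [-0.2075  0.4663 -4.8421] [ 0.0954 -0.0586  0.0194] 0.07023562887416009
[[-0.0009 -0.1655 -0.9862]
 [-0.0002 -0.9862  0.1655]
 [-1.      0.0003  0.0008]] 170.4745112197398
```

View pics/wrist5.png

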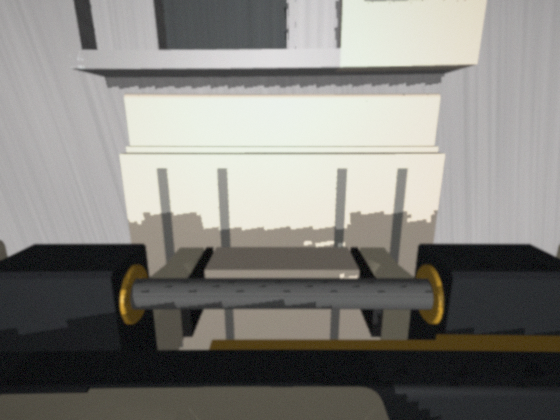

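```bash
python3 - <<'E'
from h import *
import pickle
np.set_printoptions(precision=4,suppress=True)
im=cv2.imread('pics/wrist5.png')
crop(im,60,0,440,110,1.8,'pics/w5c.png')
W=pickle.load(open('w5.pkl','rb'))
for uv in [(80,70),(200,69),(341,68),(478,65)]: print(uv,onz(W,uv,.04))
for uv in [(125,96),(439,96)]: print('tip',onz(W,uv,.105-.036+.005))
E
```

```text
(80, 70) [ 0.633 -0.102  0.04 ]
(200, 69) [ 0.5633 -0.0915  0.04  ]
(341, 68) [ 0.4806 -0.0782  0.04  ]
(478, 65) [ 0.4012 -0.0659  0.04  ]
tip [ 0.5969 -0.0794  0.074 ]
tip [ 0.4395 -0.053   0.074 ]
```

View pics/w5c.png

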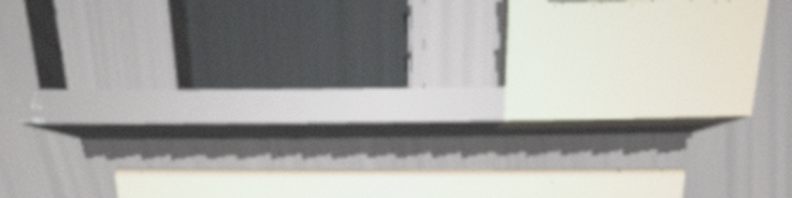

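The wrist view gives the cheek's outer top edge at row ~70 and the lip's left corner at (0.480, -0.078). The drainer yaw is about -0.158, consistent with my first estimate. I'll lower the board and feel for the cheek with the tongue.

Request:
jog_arm(motion=[{"dx":0.015,"dy":0,"dz":0,"twist":0},{"dx":0.03,"dy":0,"dz":0,"twist":0},{"dx":0.042,"dy":0,"dz":0,"twist":0},{"dx":0.05,"dy":0.004,"dz":0,"twist":0},{"dx":0.05,"dy":0.008,"dz":0,"twist":0},{"dx":0.05,"dy":0.011,"dz":0,"twist":0},{"dx":0.05,"dy":0.013,"dz":0,"twist":0},{"dx":0.05,"dy":0.013,"dz":0,"twist":0}])

```text
t: 6.0
eef_pos: [0.5319, 0.0026, 0.0563]
ee_rot: [-2.724, 1.57, 0.253]
force: [0.3, -0.5, -5.5]
width: 0.0697
```

Request:
jog_arm(motion=[{"dx":0,"dy":0.001,"dz":0,"twist":0},{"dx":0,"dy":0.002,"dz":0,"twist":0},{"dx":0,"dy":0.002,"dz":0,"twist":0}])

```text
t: 6.25
eef_pos: [0.5313, 0.0009, 0.056]
ee_rot: [-2.613, 1.57, 0.365]
force: [-0.2, 0.5, -6.2]
width: 0.0698
```

Request:
jog_arm(motion=[{"dx":0,"dy":0.001,"dz":0,"twist":0},{"dx":0,"dy":0.002,"dz":0,"twist":0},{"dx":0,"dy":0.002,"dz":0,"twist":0}])

```text
t: 6.5
eef_pos: [0.531, -0.0007, 0.0557]
ee_rot: [-2.209, 1.57, 0.769]
force: [0.1, 1.8, -4.9]
width: 0.0695
```

Request:
jog_arm(motion=[{"dx":0,"dy":0.001,"dz":0,"twist":0},{"dx":0,"dy":0.002,"dz":0,"twist":0},{"dx":0,"dy":0.002,"dz":0,"twist":0}])

```text
t: 6.75
eef_pos: [0.5309, -0.0011, 0.0559]
ee_rot: [-1.96, 1.568, 1.018]
force: [-5.0, 13.0, -1.3]
width: 0.0696
```

Contact came at TCP y ≈ -0.0005. I'll ease the grip so the bar can turn between the pads, then move the pivot on an arc about the tongue tip.

Request:
jog_arm(motion=[{"dx":-0.002,"dy":0.0005,"dz":0,"twist":0},{"dx":-0.004,"dy":0.0015,"dz":0,"twist":0},{"dx":-0.006,"dy":0.0025,"dz":0,"twist":0},{"dx":-0.008,"dy":0.0035,"dz":0,"twist":0},{"dx":-0.011,"dy":0.005,"dz":0,"twist":0},{"dx":-0.011,"dy":0.005,"dz":0,"twist":0}], newtons=12)

```text
t: 7.25
eef_pos: [0.5297, -0.0074, 0.0669]
ee_rot: [-1.882, 1.57, 1.096]
force: [-2.1, 6.0, -3.1]
width: 0.0697
```

```bash
cat >> h.py <<'E'
def shot(tag,names=('wrist',)):
    from station import arm
    import pickle
    np.set_printoptions(precision=4,suppress=True)
    st=arm.get_state(); M=Rm(st['ee_rot']); print(round(st['t'],2),st['eef_pos'],'F',st['force'],'M',st['moment'],st['width'],'hdg',np.degrees(np.arctan2(M[1,2],M[0,2])),'q6',st['q'][5])
    for n in names:
        W=arm.camera_model(n); f=arm.grab_frame(n); cv2.imwrite(f'pics/{n}{tag}.png',f[:,:,::-1])
        if n=='wrist': pickle.dump((W,st),open(f'w{tag}.pkl','wb'))
    return st
def tiprows(W,st,ths=(0,4,8,12,16,20,22,24,26),p=(0.001,0.0)):
    # predicted rows of tongue tip top edge & top shoulder edge for tilt th; p = pivot in tool (x fwd/down)
    M=Rm(st['ee_rot']); fwd=M[:,1]; up=-M[:,0]
    for th in ths:
        t=np.radians(th); o=[]
        for f,u in ((.085,-.031),(.056,-.018)):   # from pivot 36 above underside
            ff=f*np.cos(t)+u*np.sin(t); uu=-f*np.sin(t)+u*np.cos(t)
            o+=[proj(W,st['eef_pos']+fwd*ff+up*uu+M[:,2]*s*.08) for s in(-1,1)]
        print(th,np.round(np.array(o).ravel(),1))
E
python3 - <<'E'
from h import *
st=shot('6')
import pickle
tiprows(*pickle.load(open('w6.pkl','rb')))
E
```

```text
7.25 [ 0.5297 -0.0074  0.0669] F [-2.0633  6.0017 -3.0833] M [2.621  0.7373 0.0315] 0.06968176862333689 hdg 170.62281165129704 q6 -0.5190789320471846
0 [121.6  92.2 437.7  92.2 117.4 152.8 441.9 152.7]
4 [127.5  97.9 432.   97.9 121.4 154.8 437.9 154.7]
8 [132.8 104.  426.7 104.  125.2 157.3 434.2 157.2]
12 [137.7 110.4 421.9 110.3 128.8 160.2 430.7 160.1]
16 [142.3 117.  417.5 117.  132.2 163.5 427.3 163.4]
20 [146.4 123.9 413.4 123.8 135.4 167.1 424.3 167. ]
22 [148.4 127.4 411.5 127.3 136.9 169.  422.8 168.9]
24 [150.2 130.9 409.7 130.9 138.3 171.  421.4 170.9]
26 [152.  134.5 408.  134.4 139.7 173.  420.  172.9]
```

View pics/wrist6.png

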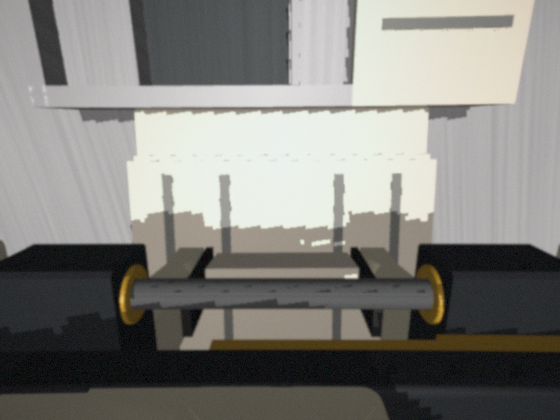

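It works. The board has tilted to about 9°, with its shoulder edge at row 159. Continuing the arc to about 23°.

Request:
jog_arm(motion=[{"dx":-0.002,"dy":0.001,"dz":0,"twist":0},{"dx":-0.004,"dy":0.0025,"dz":0,"twist":0},{"dx":-0.0065,"dy":0.0045,"dz":0,"twist":0},{"dx":-0.009,"dy":0.0065,"dz":0,"twist":0},{"dx":-0.0115,"dy":0.0085,"dz":0,"twist":0},{"dx":-0.014,"dy":0.0105,"dz":0,"twist":0},{"dx":-0.0165,"dy":0.0135,"dz":0,"twist":0},{"dx":-0.0165,"dy":0.0135,"dz":0,"twist":0}])

```text
t: 7.97
eef_pos: [0.5278, -0.0207, 0.0836]
ee_rot: [-2.292, 1.569, 0.686]
force: [0.0, 5.2, -2.5]
width: 0.0695
```

```bash
python3 - <<'E'
from h import *
st=shot('7',('wrist','side'))
E
```

```text
7.97 [ 0.5278 -0.0207  0.0836] F [ 0.0013  5.2059 -2.4616] M [2.2673 0.3992 0.0799] 0.06954638735058191 hdg 170.6242801670481 q6 -0.4950414937035586
```

View pics/wrist7.png

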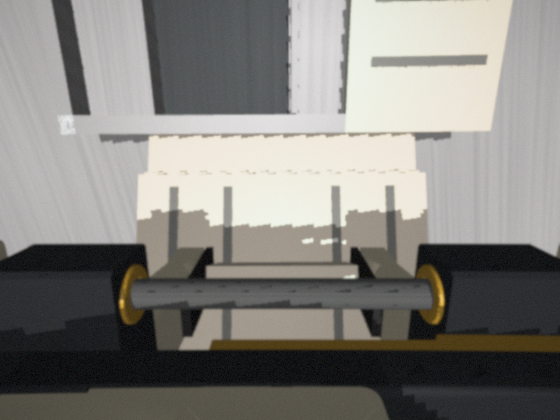

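View pics/side7.png

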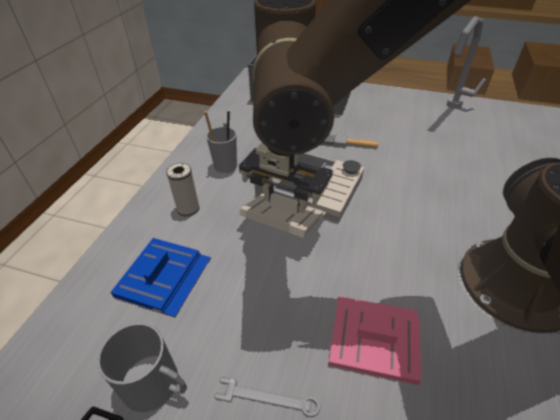

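```bash
python3 - <<'E'
from h import *
crop(cv2.imread('pics/wrist7.png'),125,120,315,110,2.5,'pics/w7c.png')
E
```

```text
(no output)
```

View pics/w7c.png

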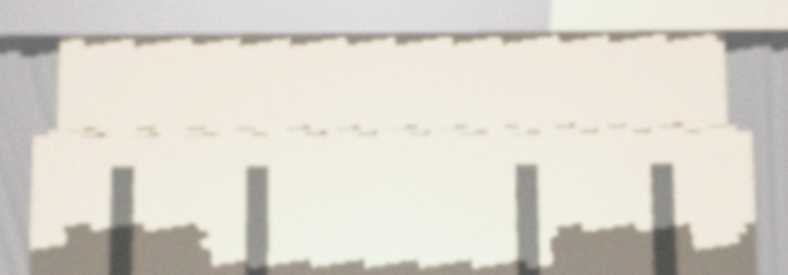

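The tip is hidden behind the cheek edge in this view. I'll back off, raise the board and grip firmer, then measure the tilt with the tip clear.

Request:
jog_arm(motion=[{"dx":0,"dy":0,"dz":0,"twist":0},{"dx":0,"dy":0,"dz":0,"twist":0},{"dx":0,"dy":-0.01,"dz":0,"twist":0},{"dx":-0.01,"dy":-0.025,"dz":0,"twist":0},{"dx":-0.03,"dy":-0.035,"dz":0,"twist":0},{"dx":-0.05,"dy":-0.035,"dz":0,"twist":0},{"dx":-0.06,"dy":-0.035,"dz":0,"twist":0},{"dx":-0.06,"dy":-0.035,"dz":0,"twist":0}], newtons=28)

```text
t: 8.73
eef_pos: [0.5345, 0.0139, 0.1452]
ee_rot: [-2.783, 1.567, 0.195]
force: [-0.4, 0.1, -5.6]
width: 0.0692
```

```bash
python3 - <<'E'
from h import *
st=shot('8',('wrist',))
crop(cv2.imread('pics/wrist8.png'),115,80,335,180,2.3,'pics/w8c.png')
E
```

```text
8.73 [0.5345 0.0139 0.1452] F [-0.3967  0.1073 -5.565 ] M [ 0.0868 -0.1842  0.0039] 0.0691910967492961 hdg 170.6633206814978 q6 -0.5569294282243832
```

View pics/w8c.png

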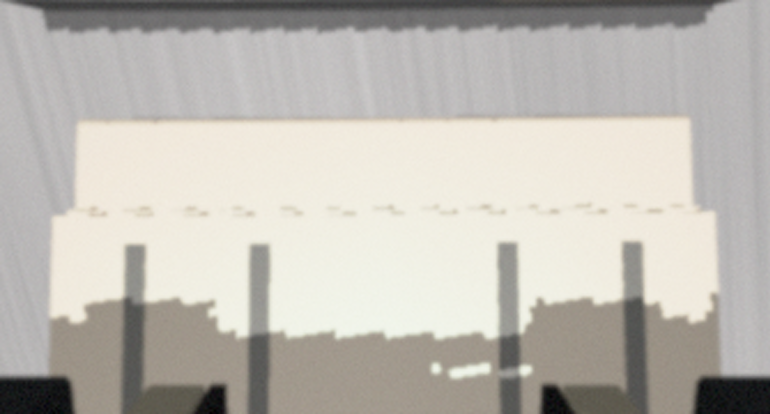

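```bash
cat >> h.py <<'E'
def edge3(W,st,a,b,w=.16):
    # two pixels of an edge of length w parallel to tool z -> mid position in tool coords (fwd=+y, up=-x, lat=z)
    M=Rm(st['ee_rot'])
    e,va=ray(W,a);_,vb=ray(W,b)
    # e+va*s, e+vb*t ; difference = w along the tool z, least squares on lengths
    from scipy.optimize import least_squares
    r=least_squares(lambda p:np.r_[(va*p[0]-vb*p[1])@M[:,0]*1.0,(va*p[0]-vb*p[1])@M[:,1],abs((va*p[0]-vb*p[1])@M[:,2])-w],[.2,.2]).x
    A=e+va*r[0];B=e+vb*r[1];m=M.T@((A+B)/2-st['eef_pos'])
    return np.array([m[1],-m[0],m[2]])*1e3
E
python3 - <<'E'
from h import *
import pickle
np.set_printoptions(precision=2,suppress=True)
W5=pickle.load(open('w5.pkl','rb'))
W,st=pickle.load(open('w8.pkl','rb'))
im=cv2.imread('pics/wrist5.png');crop(im,115,80,335,100,2.3,'pics/w5d.png')
st5=dict(eef_pos=np.array([0.5332,0.0156,0.1051]),ee_rot=np.array([0.371,1.57,-2.936]))
M5=np.array([[-0.0009,-0.1655,-0.9862],[-0.0002,-0.9862,0.1655],[-1.,0.0003,0.0008]])
st5['ee_rot']=R.from_matrix(M5).as_euler('xyz')
print('flat tip',edge3(W5,st5,(125,96),(439.5,96)),'sh',edge3(W5,st5,(121,154),(444,154)))
print('tilt tip',edge3(W,st,(148.9,132.6),(415,130.9)),'sh',edge3(W,st,(137.6,173),(426.3,171.5)))
E
```

```text
flat tip [ 83.15 -31.31   1.31] sh [ 55.26 -18.58   1.41]
tilt tip [ 64.69 -57.55   1.16] sh [ 43.66 -35.38   1.14]
```

View pics/w5d.png

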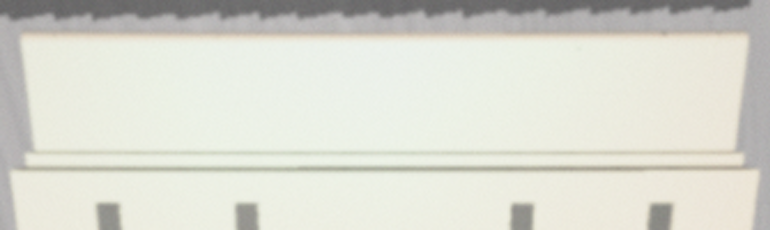

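Board axes in tool coordinates: tilt ≈ 22°, tongue tip centre 62.5 mm forward of and 59 mm below the TCP. Both the shoulder corner and the tip silhouette agree to ~1 mm. Now I'll swing over the open half.

Request:
jog_arm(motion=[{"dx":0,"dy":0.01,"dz":-0.002,"twist":6},{"dx":0,"dy":0.025,"dz":-0.005,"twist":12},{"dx":0,"dy":0.04,"dz":-0.009,"twist":18},{"dx":0,"dy":0.055,"dz":-0.012,"twist":24},{"dx":0,"dy":0.07,"dz":-0.016,"twist":30},{"dx":0,"dy":0.085,"dz":-0.019,"twist":36},{"dx":0,"dy":0.1,"dz":-0.022,"twist":42},{"dx":0,"dy":0.115,"dz":-0.026,"twist":48},{"dx":0,"dy":0.13,"dz":-0.029,"twist":54},{"dx":0,"dy":0.145,"dz":-0.032,"twist":60},{"dx":0,"dy":0.16,"dz":-0.036,"twist":66},{"dx":0,"dy":0.175,"dz":-0.039,"twist":72},{"dx":0,"dy":0.185,"dz":-0.042,"twist":78},{"dx":0,"dy":0.192,"dz":-0.043,"twist":84},{"dx":0,"dy":0.1955,"dz":-0.044,"twist":89.7},{"dx":0,"dy":0.1955,"dz":-0.044,"twist":89.7},{"dx":0,"dy":0.1955,"dz":-0.044,"twist":89.7}])

```text
t: 10.2
eef_pos: [0.5437, -0.187, 0.1415]
ee_rot: [1.593, 1.568, 3.007]
force: [-1.4, -0.1, -5.7]
width: 0.0698
```

```bash
python3 - <<'E'
from h import *
st=shot('9',('wrist','scene'))
E
```

```text
10.2 [ 0.5437 -0.187   0.1415] F [-1.3862 -0.1109 -5.6576] M [ 0.0663 -0.1255  0.0161] 0.06979101204056458 hdg 81.02708342554224 q6 -1.7357758244782786
```

View pics/wrist9.png

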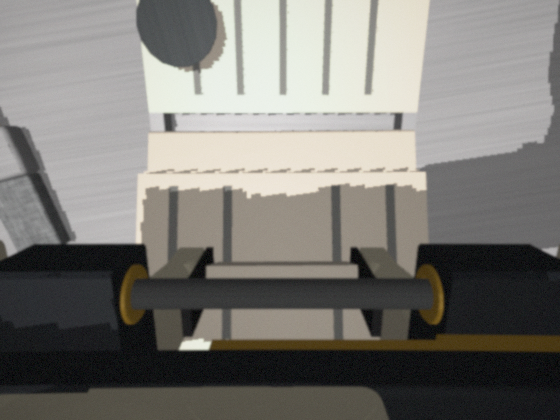

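View pics/scene9.png

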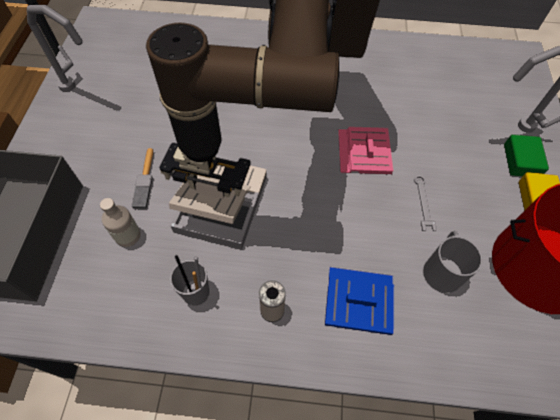

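```bash
python3 - <<'E'
from h import *
import pickle
np.set_printoptions(precision=4,suppress=True)
W,st=pickle.load(open('w9.pkl','rb'))
crop(cv2.imread('pics/wrist9.png'),130,80,305,110,2.6,'pics/w9c.png')
a,b=onz(W,(149,113),.04),onz(W,(417,113),.04)
print(a,b,(a+b)/2,np.linalg.norm(a-b),'yaw',np.arctan2(-(b-a)[0],(b-a)[1]))
M=Rm(st['ee_rot']);m=(a+b)/2-st['eef_pos'];print('lip mid in tool fwd,lat,up',m@M[:,1],m@M[:,2],-m@M[:,0])
np.set_printoptions(precision=2)
print('tip',edge3(W,st,(148.7,131.5),(416,131.5)),'sh',edge3(W,st,(137.6,172.5),(427,172.5)))
E
```

```text
[ 0.4522 -0.2689  0.04  ] [ 0.4824 -0.0785  0.04  ] [ 0.4673 -0.1737  0.04  ] 0.1927415252709502 yaw -0.15693563346209033
lip mid in tool fwd,lat,up 0.07729392516324131 0.0012485981192383198 -0.10167253597300215
tip [ 65.91 -56.71   0.66] sh [ 44.61 -34.95   0.57]
```

View pics/w9c.png

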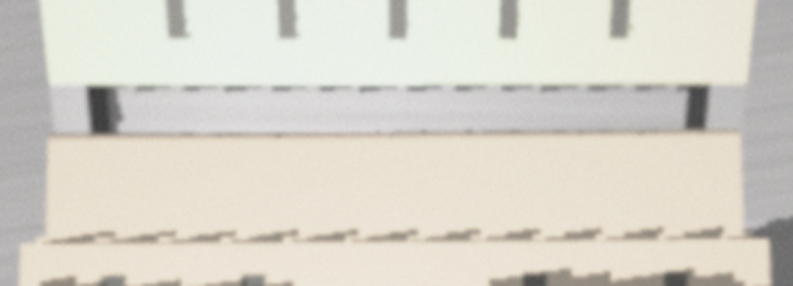

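The wrist view shows the lip edge at row 113 and the tip edge at row 131, parallel to each other. The lip measures 192.7 mm against 192, yaw -0.157, and the lateral offset is under 1 mm. I'll descend between lip and rib.

Request:
jog_arm(motion=[{"dx":0.01,"dy":0.002,"dz":0,"twist":0},{"dx":0.02,"dy":0.005,"dz":0,"twist":0},{"dx":0.03,"dy":0.008,"dz":0,"twist":0},{"dx":0.037,"dy":0.008,"dz":0,"twist":0},{"dx":0.04,"dy":0.008,"dz":0,"twist":0},{"dx":0.04,"dy":0.008,"dz":0,"twist":0},{"dx":0.04,"dy":0.008,"dz":0,"twist":0}])

```text
t: 10.88
eef_pos: [0.537, -0.1856, 0.1029]
ee_rot: [2.535, 1.57, -2.336]
force: [-0.3, -0.0, -5.9]
width: 0.0697
```

```bash
python3 - <<'E'
from h import *
import pickle
st=shot('10',('wrist',))
crop(cv2.imread('pics/wrist10.png'),90,70,390,120,2,'pics/w10c.png')
E
```

```text
10.88 [ 0.537  -0.1856  0.1029] F [-0.3298 -0.0113 -5.8893] M [-0.0039 -0.1444 -0.0478] 0.06969942783011902 hdg 80.94511754962407 q6 -1.7408665650556499
```

View pics/w10c.png

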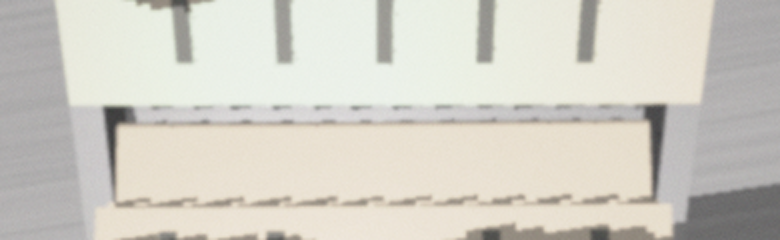

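```bash
cat > lip.py <<'E'
from h import *
import pickle,sys
np.set_printoptions(precision=4,suppress=True)
def lip(tag,pa,pb):
    W,st=pickle.load(open(f'w{tag}.pkl','rb'))
    a,b=onz(W,pa,.04),onz(W,pb,.04);M=Rm(st['ee_rot']);m=(a+b)/2-st['eef_pos']
    print('len',np.linalg.norm(a-b),'mid',(a+b)/2,'yaw',np.arctan2(-(b-a)[0],(b-a)[1]),'fwd,lat',m@M[:,1],m@M[:,2])
E
python3 - <<'E'
from lip import *
lip('10',(124,122.5),(441.5,122.5))
W,st=pickle.load(open('w10.pkl','rb'))
np.set_printoptions(precision=2)
print('tip',edge3(W,st,(148.7,132),(415.5,131.2)),'sh',edge3(W,st,(137.6,173),(426.5,172)))
E
```

```text
len 0.19413539211626937 mid [ 0.4671 -0.1735  0.04  ] yaw -0.1583440010272366 fwd,lat 0.07091877365976262 0.0009435985195005108
tip [ 65.8  -57.05   0.52] sh [ 44.53 -35.24   0.46]
```

Request:
jog_arm(motion=[{"dx":0.005,"dy":0.001,"dz":0,"twist":0},{"dx":0.01,"dy":0.002,"dz":0,"twist":0},{"dx":0.014,"dy":0.002,"dz":0,"twist":0},{"dx":0.016,"dy":0.002,"dz":0,"twist":0},{"dx":0.016,"dy":0.002,"dz":0,"twist":0},{"dx":0.016,"dy":0.002,"dz":0,"twist":0}])

```text
t: 11.43
eef_pos: [0.5348, -0.1852, 0.0869]
ee_rot: [1.909, 1.57, -2.961]
force: [-0.0, -0.0, -6.9]
width: 0.0698
```

```bash
python3 - <<'E'
from h import *
import pickle
st=shot('11',('wrist','side'))
crop(cv2.imread('pics/wrist11.png'),90,70,390,120,2,'pics/w11c.png')
crop(cv2.imread('pics/side11.png'),210,100,180,140,4,'pics/s11c.png')
E
```

```text
11.43 [ 0.5348 -0.1852  0.0869] F [-0.0108 -0.0455 -6.9344] M [ 0.0481 -0.0598 -0.0176] 0.06982129350265157 hdg 80.92279560002314 q6 -1.741616278854443
```

View pics/w11c.png

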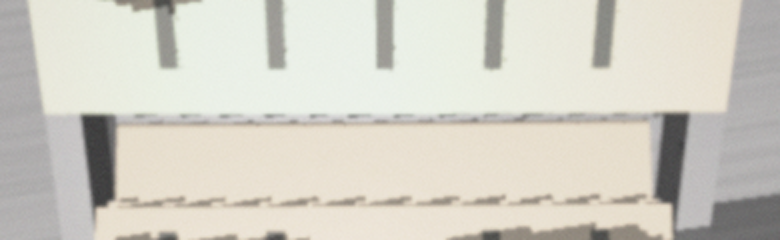

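View pics/s11c.png

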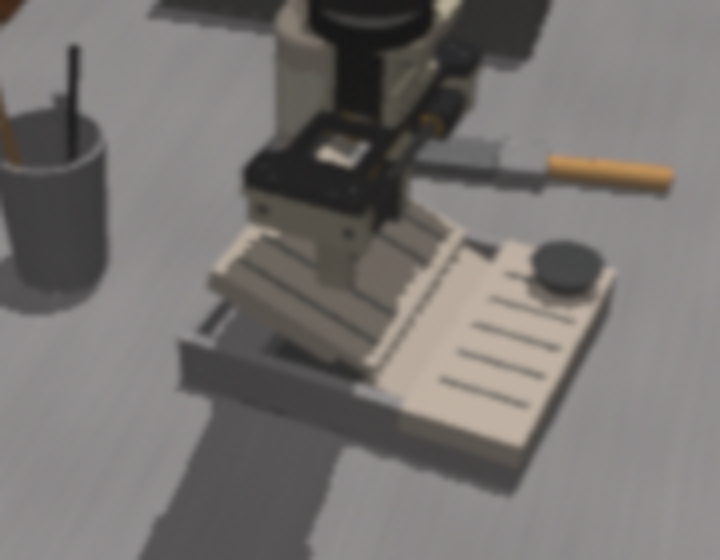

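The board is centred between the cheeks, with the tip about 6 mm above the groove floor. I'll go slightly lower and slide in.

Request:
jog_arm(motion=[{"dx":0.0015,"dy":0,"dz":0,"twist":0},{"dx":0.0015,"dy":0.002,"dz":0,"twist":0},{"dx":0.0015,"dy":0.004,"dz":0,"twist":0},{"dx":0.0015,"dy":0.006,"dz":0,"twist":0},{"dx":0.0015,"dy":0.006,"dz":0,"twist":0}])

```text
t: 11.95
eef_pos: [0.5283, -0.1842, 0.0856]
ee_rot: [1.338, 1.57, 2.75]
force: [-0.9, 0.7, -5.6]
width: 0.0697
```

Request:
jog_arm(motion=[{"dx":0,"dy":0.001,"dz":0,"twist":0},{"dx":0,"dy":0.002,"dz":0,"twist":0},{"dx":0,"dy":0.002,"dz":0,"twist":0}])

```text
t: 12.2
eef_pos: [0.5268, -0.1839, 0.0856]
ee_rot: [1.227, 1.571, 2.639]
force: [0.3, -0.3, -5.1]
width: 0.0697
```

```bash
python3 - <<'E'
from h import *
import pickle
st=shot('12',('wrist',))
crop(cv2.imread('pics/wrist12.png'),90,70,390,120,2,'pics/w12c.png')
E
```

```text
12.2 [ 0.5268 -0.1839  0.0856] F [ 0.3384 -0.2753 -5.1049] M [ 0.0234 -0.0688 -0.0331] 0.06967546840633357 hdg 80.91768763869624 q6 -1.7442589119164833
```

View pics/w12c.png

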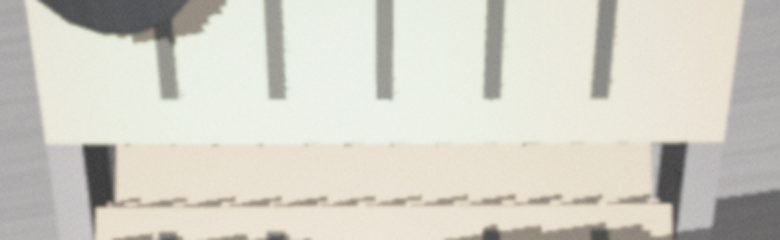

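Request:
jog_arm(motion=[{"dx":0,"dy":0.0005,"dz":0,"twist":0},{"dx":0,"dy":0.001,"dz":0,"twist":0},{"dx":0,"dy":0.001,"dz":0,"twist":0}])

```text
t: 12.5
eef_pos: [0.5259, -0.1837, 0.0855]
ee_rot: [1.271, 1.571, 2.684]
force: [0.6, 0.8, -6.1]
width: 0.0696
```

Request:
jog_arm(motion=[{"dx":0,"dy":0.0005,"dz":0,"twist":0},{"dx":0,"dy":0.001,"dz":0,"twist":0},{"dx":0,"dy":0.001,"dz":0,"twist":0}])

```text
t: 12.75
eef_pos: [0.5248, -0.1836, 0.0856]
ee_rot: [1.15, 1.571, 2.563]
force: [-0.4, 0.9, -5.1]
width: 0.0701
```

Request:
jog_arm(motion=[{"dx":0,"dy":0.0005,"dz":0,"twist":0},{"dx":0,"dy":0.001,"dz":0,"twist":0},{"dx":0,"dy":0.001,"dz":0,"twist":0}])

```text
t: 13.0
eef_pos: [0.5239, -0.1834, 0.0856]
ee_rot: [1.372, 1.571, 2.785]
force: [-0.5, -0.5, -4.6]
width: 0.0699
```

The tip is about 8 mm under the lip and hasn't touched anything yet. I'll ease the grip and lower about the tip to reduce the tilt to about 14°.

Request:
jog_arm(motion=[{"dx":0.001,"dy":0,"dz":0,"twist":0},{"dx":0.002,"dy":0,"dz":0,"twist":0},{"dx":0.0035,"dy":-0.001,"dz":0,"twist":0},{"dx":0.005,"dy":-0.0023,"dz":0,"twist":0},{"dx":0.0065,"dy":-0.0036,"dz":0,"twist":0},{"dx":0.008,"dy":-0.0049,"dz":0,"twist":0},{"dx":0.0095,"dy":-0.006,"dz":0,"twist":0},{"dx":0.011,"dy":-0.007,"dz":0,"twist":0},{"dx":0.011,"dy":-0.007,"dz":0,"twist":0}], newtons=14)

```text
t: 13.75
eef_pos: [0.5309, -0.1846, 0.0741]
ee_rot: [1.631, 1.57, 3.043]
force: [2.1, 0.3, -3.9]
width: 0.0698
```

```bash
python3 - <<'E'
from h import *
import pickle
st=shot('13',('wrist',))
crop(cv2.imread('pics/wrist13.png'),90,70,390,140,2,'pics/w13c.png')
E
```

```text
13.75 [ 0.5309 -0.1846  0.0741] F [ 2.0658  0.2658 -3.8692] M [ 0.0248 -0.5394 -0.0258] 0.06981305569324261 hdg 80.91590196399969 q6 -1.742903039438433
```

View pics/w13c.png

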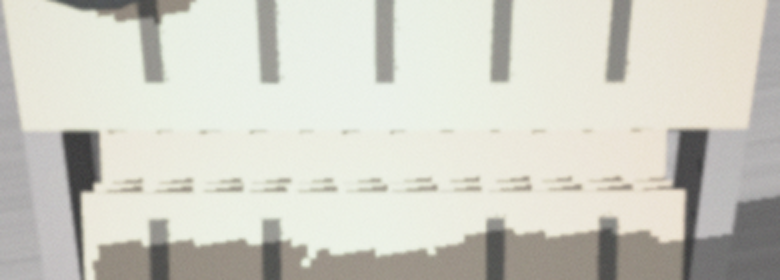

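```bash
python3 - <<'E'
from lip import *
lip('13',(101,135),(465,134.5))
W,st=pickle.load(open('w13.pkl','rb'))
np.set_printoptions(precision=2)
s=edge3(W,st,(131,165.8),(433,165.2));print(s)
for th in (10,12,14,16):
    t=np.radians(th);print(th,'tip centre',s[0]+26.5*np.cos(t)-15.5*np.sin(t), s[1]-26.5*np.sin(t)-15.5*np.cos(t),'z',st['eef_pos'][2]*1e3+s[1]-26.5*np.sin(t)-15.5*np.cos(t))
    # from pivot model: shoulder relative to bar ref (56,-18)
tiprows(W,st,(8,10,12,14,16,18))
E
```

```text
len 0.1937559369693885 mid [ 0.467  -0.1734  0.04  ] yaw -0.15753510220144806 fwd,lat 0.06480823344612575 0.0009042323839902265
[ 49.3  -28.38   0.38]
10 tip centre 72.70220478896577 -48.247341612648555 z 25.840616355342352
12 tip centre 71.99462629975027 -49.052092350830286 z 25.035865617160617
14 tip centre 71.25939345249873 -49.831658723454815 z 24.256299244536088
16 tip centre 70.49740201518165 -50.58509094898009 z 23.502867019010814
8 [134.5 105.9 428.  105.8 127.  159.2 435.5 159.1]
10 [137.  109.  425.5 109.  128.8 160.6 433.7 160.5]
12 [139.4 112.2 423.1 112.2 130.6 162.  432.  162. ]
14 [141.7 115.5 420.8 115.4 132.3 163.6 430.3 163.5]
16 [143.9 118.8 418.6 118.7 133.9 165.3 428.6 165.2]
18 [146.  122.2 416.6 122.1 135.5 167.  427.  166.9]
```

The tilt is now about 14°, the tip is on the floor and about 6.5 mm in at its centre. Next I'll push in by 1 mm steps, watching the force along the groove's x axis.

Request:
jog_arm(motion=[{"dx":0,"dy":0.0005,"dz":0,"twist":0},{"dx":0,"dy":0.001,"dz":0,"twist":0},{"dx":0,"dy":0.001,"dz":0,"twist":0}], newtons=20)

```text
t: 14.05
eef_pos: [0.5291, -0.1843, 0.0743]
ee_rot: [1.541, 1.57, 2.953]
force: [0.5, 0.7, -5.2]
width: 0.07
```

Request:
jog_arm(motion=[{"dx":0,"dy":0.0005,"dz":0,"twist":0},{"dx":0,"dy":0.001,"dz":0,"twist":0},{"dx":0,"dy":0.001,"dz":0,"twist":0}])

```text
t: 14.3
eef_pos: [0.5284, -0.1842, 0.0744]
ee_rot: [1.504, 1.57, 2.916]
force: [0.1, -0.1, -5.0]
width: 0.0699
```

No contact so far. Carrying on.

Request:
jog_arm(motion=[{"dx":0,"dy":0.0005,"dz":0,"twist":0},{"dx":0,"dy":0.001,"dz":0,"twist":0},{"dx":0,"dy":0.001,"dz":0,"twist":0}])

```text
t: 14.55
eef_pos: [0.5279, -0.1841, 0.0746]
ee_rot: [-1.362, 1.571, 0.05]
force: [-0.5, -0.1, -5.8]
width: 0.0696
```

Request:
jog_arm(motion=[{"dx":0,"dy":0.0005,"dz":0,"twist":0},{"dx":0,"dy":0.001,"dz":0,"twist":0},{"dx":0,"dy":0.001,"dz":0,"twist":0}])

```text
t: 14.8
eef_pos: [0.5276, -0.184, 0.0749]
ee_rot: [-1.555, 1.569, -0.142]
force: [2.2, -0.7, -5.6]
width: 0.0698
```

Request:
jog_arm(motion=[{"dx":0,"dy":0,"dz":0,"twist":0},{"dx":0,"dy":0,"dz":0,"twist":0}])

```text
t: 14.97
eef_pos: [0.5276, -0.184, 0.0749]
ee_rot: [-1.574, 1.57, -0.161]
force: [2.7, -1.6, -5.5]
width: 0.0702
```

Request:
jog_arm(motion=[{"dx":0,"dy":0.0005,"dz":0,"twist":0},{"dx":0,"dy":0.0005,"dz":0,"twist":0},{"dx":0,"dy":0.0005,"dz":0,"twist":0}])

```text
t: 15.22
eef_pos: [0.5274, -0.184, 0.075]
ee_rot: [-1.57, 1.569, -0.157]
force: [5.0, -2.7, -5.1]
width: 0.07
```

```bash
python3 - <<'E'
from h import *
import pickle
st=shot('14',('wrist',))
crop(cv2.imread('pics/wrist14.png'),90,70,390,140,2,'pics/w14c.png')
E
```

```text
15.22 [ 0.5274 -0.184   0.075 ] F [ 4.9906 -2.7378 -5.0507] M [-0.8395 -1.9446 -0.1908] 0.07000664543034935 hdg 80.93197110764852 q6 -1.7445012412780367
```

View pics/w14c.png

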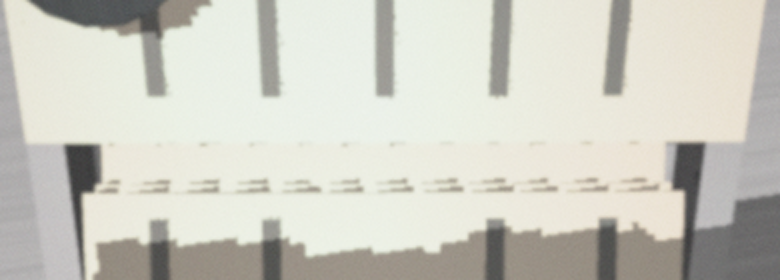

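Force rose to about 5 N along the groove, with the board at 14° and nothing jammed by geometry. The tongue's front is about 12.5 mm under the lip, so this is the seal. I'll back off just over 1 mm, mostly unwinding the pushed-in command, and lower on an arc about the tip.

Request:
jog_arm(motion=[{"dx":0,"dy":-0.0008,"dz":0,"twist":0},{"dx":0,"dy":-0.0014,"dz":0,"twist":0},{"dx":0.001,"dy":-0.0021,"dz":0,"twist":0},{"dx":0.0025,"dy":-0.0031,"dz":0,"twist":0},{"dx":0.0038,"dy":-0.004,"dz":0,"twist":0},{"dx":0.0051,"dy":-0.0047,"dz":0,"twist":0},{"dx":0.0065,"dy":-0.0055,"dz":0,"twist":0},{"dx":0.0078,"dy":-0.0063,"dz":0,"twist":0},{"dx":0.0091,"dy":-0.007,"dz":0,"twist":0},{"dx":0.0104,"dy":-0.0077,"dz":0,"twist":0},{"dx":0.0118,"dy":-0.0084,"dz":0,"twist":0},{"dx":0.0132,"dy":-0.009,"dz":0,"twist":0},{"dx":0.0132,"dy":-0.009,"dz":0,"twist":0}], newtons=14)

```text
t: 16.35
eef_pos: [0.5351, -0.1852, 0.0609]
ee_rot: [1.583, 1.57, 2.995]
force: [0.3, -0.2, -4.7]
width: 0.0698
```

```bash
python3 - <<'E'
from h import *
import pickle
st=shot('15',('wrist',))
crop(cv2.imread('pics/wrist15.png'),70,70,420,140,1.9,'pics/w15c.png')
E
```

```text
16.35 [ 0.5351 -0.1852  0.0609] F [ 0.2624 -0.2    -4.748 ] M [ 0.0545 -0.4533 -0.021 ] 0.06979709659658995 hdg 80.91451029145948 q6 -1.7414294308794929
```

View pics/w15c.png

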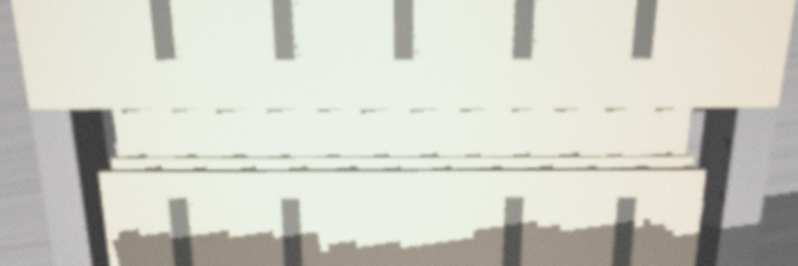

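```bash
python3 - <<'E'
from lip import *
lip('15',(85.8,126.5),(479,126))
W,st=pickle.load(open('w15.pkl','rb'))
np.set_printoptions(precision=2)
s=edge3(W,st,(122.6,160.2),(440.5,159.8));print(s)
for th in (2,4,6,8):
    t=np.radians(th);print(th,'tip centre',s[0]+26.5*np.cos(t)-15.5*np.sin(t),'z',st['eef_pos'][2]*1e3+s[1]-26.5*np.sin(t)-15.5*np.cos(t))
E
```

```text
len 0.1926010040485576 mid [ 0.4667 -0.1737  0.04  ] yaw -0.15761831578550028 fwd,lat 0.06938197786492073 0.0005834166645111569
[ 53.1  -20.42   0.18]
2 tip centre 79.04350679042761 z 24.07502307804897
4 tip centre 78.45481406216174 z 23.179628226214643
6 tip centre 77.83523111992095 z 22.305323904660185
8 tip centre 77.18551283008095 z 21.453175318525158
```

Request:
jog_arm(motion=[{"dx":0.0013,"dy":-0.0006,"dz":0,"twist":0},{"dx":0.0026,"dy":-0.0012,"dz":0,"twist":0},{"dx":0.004,"dy":-0.0017,"dz":0,"twist":0},{"dx":0.004,"dy":-0.0017,"dz":0,"twist":0}])

```text
t: 16.73
eef_pos: [0.5364, -0.1854, 0.0587]
ee_rot: [1.876, 1.57, -2.994]
force: [-7.0, 3.2, 11.6]
width: 0.0696
```

Request:
jog_arm(motion=[{"dx":0.001,"dy":-0.0003,"dz":0,"twist":0},{"dx":0.001,"dy":-0.0003,"dz":0,"twist":0},{"dx":0.001,"dy":-0.0003,"dz":0,"twist":0}])

```text
t: 16.98
eef_pos: [0.5368, -0.1855, 0.0582]
ee_rot: [2.453, 1.57, -2.417]
force: [-7.1, 4.0, 16.5]
width: 0.0699
```

```bash
python3 - <<'E'
from h import *
import pickle
st=shot('16',('wrist','side'))
crop(cv2.imread('pics/wrist16.png'),70,70,420,140,1.9,'pics/w16c.png')
crop(cv2.imread('pics/side16.png'),210,100,180,140,4,'pics/s16c.png')
E
```

```text
16.98 [ 0.5368 -0.1855  0.0582] F [-7.0501  4.0461 16.482 ] M [1.7266 2.5517 0.1019] 0.06994034905476484 hdg 80.95843336173716 q6 -1.7406941470500148
```

View pics/w16c.png

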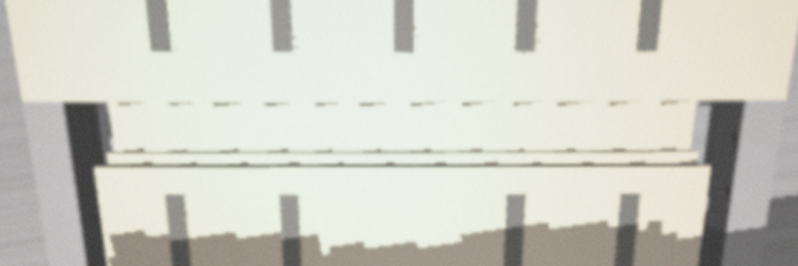

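View pics/s16c.png

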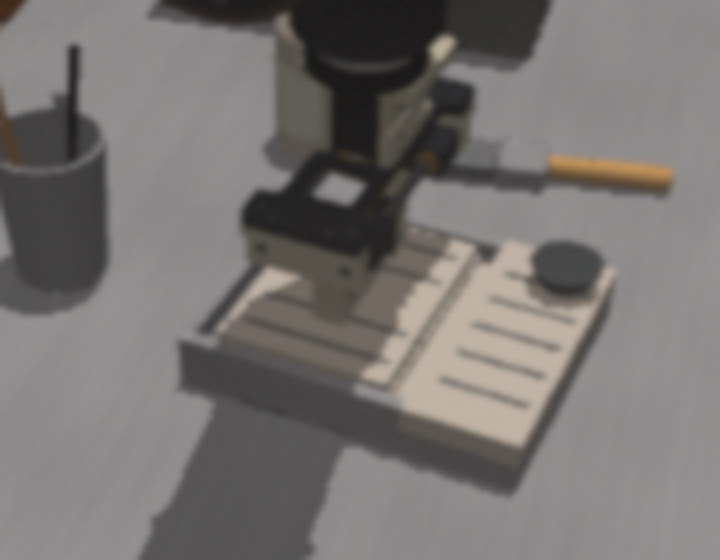

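```bash
python3 - <<'E'
from lip import *
lip('16',(70+20/1.9,70+102/1.9),(70+786/1.9,70+100.5/1.9))
W,st=pickle.load(open('w16.pkl','rb'))
np.set_printoptions(precision=2)
s=edge3(W,st,(120,157.6),(443.7,157.2));print(s, 'z',58.2+s[1],'lower sh',edge3(W,st,(70+107/1.9,70+152.5/1.9),(70+697/1.9,70+151.5/1.9)))
tiprows(W,st,(0,1,2,3,4,5,6))
D=st
from station import arm
S=arm.camera_model('side')
# plain edge near corner and shoulder near corner in side view
for n,p in dict(plain=(217,333),sh=(390,387),shfar=(480,243)).items():
    uv=(210+p[0]/4,100+p[1]/4)
    for z in (.04,.045,.05): 
        q=onz(S,uv,z)-np.array([.4669,-.1736,0]); print(n,z,q[:2]@np.array([.9877,-.157]),q[:2]@np.array([.157,.9877]))
E
```

```text
len 0.19368520449117912 mid [ 0.4669 -0.174   0.04  ] yaw -0.15616230022792738 fwd,lat 0.07080696596365321 0.0004150014805312728
[ 54.69 -17.79   0.33] z 40.4087613701528 lower sh [ 57.61 -25.8    0.2 ]
0 [123.4  94.3 438.9  94.2 119.2 154.7 443.2 154.6]
1 [124.9  95.6 437.4  95.6 120.2 155.2 442.2 155.1]
2 [126.3  97.  436.   97.  121.2 155.7 441.2 155.6]
3 [127.8  98.5 434.6  98.4 122.2 156.2 440.2 156.1]
4 [129.1  99.9 433.2  99.8 123.2 156.7 439.2 156.7]
5 [130.5 101.4 431.8 101.3 124.1 157.3 438.2 157.2]
6 [131.9 102.9 430.5 102.8 125.1 157.9 437.3 157.8]
plain 0.04 0.13254209637015377 0.08321738060502862
plain 0.045 0.1296014912615278 0.08832232676035225
plain 0.05 0.12666088615290186 0.09342727291567587
sh 0.04 0.009572763286113591 0.08269348452735877
sh 0.045 0.0075717636001797145 0.0878024337587597
sh 0.05 0.005570763914245779 0.09291138299016062
shfar 0.04 0.0118761236663435 -0.08138001846059158
shfar 0.045 0.009857524064646878 -0.07501738793108839
shfar 0.05 0.007838924462950272 -0.06865475740158532
```

Upper shoulder at z ≈ 40.4 mm (40 expected) and lower at 32.4 (32 expected). The side view puts both edges at the same height, so the board lies flat. I'm pressing down about 16–20 N, so I'll relax that before feeling for the seal again.

Request:
jog_arm(motion=[{"dx":-0.001,"dy":0.0004,"dz":0,"twist":0},{"dx":-0.0018,"dy":0.0008,"dz":0,"twist":0},{"dx":-0.0018,"dy":0.0008,"dz":0,"twist":0},{"dx":-0.0018,"dy":0.0008,"dz":0,"twist":0}])

```text
t: 17.42
eef_pos: [0.5366, -0.1855, 0.0582]
ee_rot: [-3.131, 1.571, -1.718]
force: [-1.9, 1.5, 0.5]
width: 0.0699
```

Request:
jog_arm(motion=[{"dx":-0.0002,"dy":0.0005,"dz":0,"twist":0},{"dx":-0.0002,"dy":0.0005,"dz":0,"twist":0},{"dx":-0.0002,"dy":0.0005,"dz":0,"twist":0}])

```text
t: 17.67
eef_pos: [0.5366, -0.1854, 0.0583]
ee_rot: [-1.585, 1.57, -0.173]
force: [3.4, -0.8, -4.5]
width: 0.0698
```

Request:
jog_arm(motion=[{"dx":0,"dy":0.0005,"dz":0,"twist":0},{"dx":0,"dy":0.0005,"dz":0,"twist":0},{"dx":0,"dy":0.0005,"dz":0,"twist":0}])

```text
t: 17.92
eef_pos: [0.5364, -0.1854, 0.0586]
ee_rot: [-1.564, 1.569, -0.152]
force: [5.1, -1.1, -5.5]
width: 0.0697
```

```bash
python3 - <<'E'
from lip import *
st=shot('17',('wrist',))
crop(cv2.imread('pics/wrist17.png'),70,70,420,140,1.9,'pics/w17c.png')
lip('14',(103.5,141.2),(462.5,140.8))
W,st=pickle.load(open('w14.pkl','rb'))
s=edge3(W,st,(131,166.2),(433,165.8));t=np.radians(14);print(s,'tip',s[0]+26.5*np.cos(t)-15.5*np.sin(t))
E
```

```text
17.92 [ 0.5364 -0.1854  0.0586] F [ 5.1082 -1.1118 -5.4585] M [-0.5106 -1.9437  0.1013] 0.06973824408246229 hdg 80.93492979986318 q6 -1.7414143026768873
len 0.19292509205761657 mid [ 0.4669 -0.1734  0.04  ] yaw -0.15742268744744178 fwd,lat 0.06152944499634666 0.0009100029339855842
[ 49.0562 -28.3096   0.3755] tip 71.01920029325058
```

View pics/w17c.png

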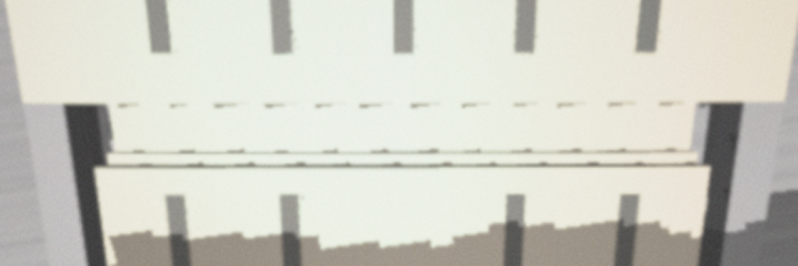

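Both contact measurements put the tongue front about 12–13 mm under the lip, so the flat board is up against the seal. I'll set the weight back on the floor, ease the push and open.

Request:
jog_arm(motion=[{"dx":0.0008,"dy":-0.0002,"dz":0,"twist":0},{"dx":0.0012,"dy":-0.0004,"dz":0,"twist":0},{"dx":0.0012,"dy":-0.0004,"dz":0,"twist":0}])

```text
t: 18.22
eef_pos: [0.5365, -0.1854, 0.0582]
ee_rot: [-1.655, 1.569, -0.242]
force: [1.1, -0.0, 4.2]
width: 0.0701
```

Request:
jog_arm(motion=[{"dx":0,"dy":0,"dz":0,"twist":0},{"dx":0,"dy":0,"dz":0,"twist":0},{"dx":0,"dy":0,"dz":0,"twist":0},{"dx":0,"dy":0,"dz":0,"twist":0},{"dx":0,"dy":0,"dz":0,"twist":0}], gripper=0.084)

```text
t: 18.63
eef_pos: [0.5355, -0.1854, 0.0569]
ee_rot: [1.651, 1.57, 3.064]
force: [0.9, 0.4, 0.6]
width: 0.0838
```

```bash
python3 - <<'E'
from lip import *
st=shot('18',('wrist',))
crop(cv2.imread('pics/wrist18.png'),70,70,420,280,1.9,'pics/w18c.png')
E
```

```text
18.63 [ 0.5355 -0.1854  0.0569] F [0.9493 0.3921 0.5603] M [ 0.0317 -0.1761  0.0143] 0.08381019159009688 hdg 80.91275628819834 q6 -1.7412655398550891
```

View pics/w18c.png

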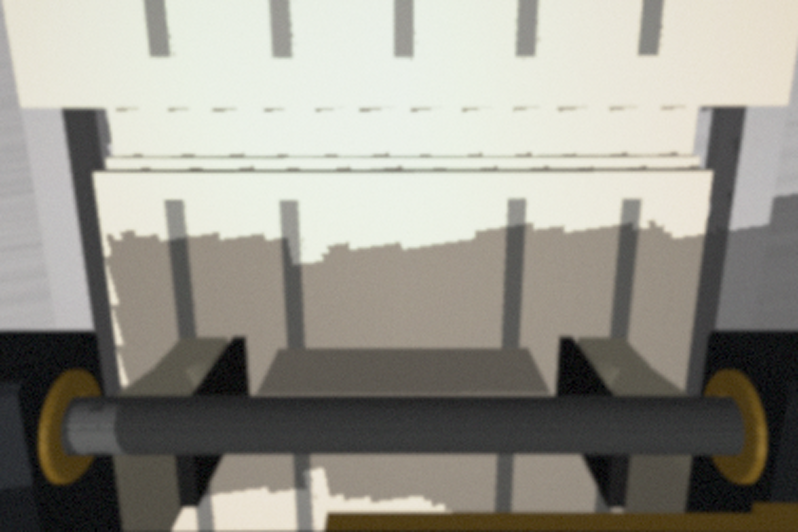

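Released, and the lip-to-shoulder gap in the picture is unchanged. There's plenty of time, so I'll regrip lightly once and push again to check that the resistance was the seal and not floor friction.

Request:
jog_arm(motion=[{"dx":0,"dy":0,"dz":0,"twist":0},{"dx":0,"dy":0,"dz":0,"twist":0},{"dx":0,"dy":0,"dz":0,"twist":0},{"dx":0,"dy":0,"dz":0,"twist":0},{"dx":0,"dy":0,"dz":0,"twist":0},{"dx":-0.0003,"dy":0,"dz":0,"twist":0},{"dx":-0.0003,"dy":0,"dz":0,"twist":0}], gripper=0.06, newtons=12)

```text
t: 19.27
eef_pos: [0.5359, -0.1853, 0.0571]
ee_rot: [1.365, 1.571, 2.778]
force: [1.6, -0.7, -4.0]
width: 0.0699
```

Request:
jog_arm(motion=[{"dx":0,"dy":0.0004,"dz":0,"twist":0},{"dx":0,"dy":0.0004,"dz":0,"twist":0},{"dx":0,"dy":0.0004,"dz":0,"twist":0}])

```text
t: 19.52
eef_pos: [0.5358, -0.1853, 0.0574]
ee_rot: [-1.474, 1.57, -0.062]
force: [2.7, -0.9, -5.8]
width: 0.0697
```

Request:
jog_arm(motion=[{"dx":0,"dy":0.0003,"dz":0,"twist":0},{"dx":0,"dy":0.0003,"dz":0,"twist":0},{"dx":0,"dy":0.0003,"dz":0,"twist":0}])

```text
t: 19.77
eef_pos: [0.5357, -0.1853, 0.0576]
ee_rot: [-1.551, 1.57, -0.138]
force: [4.3, -2.8, -5.7]
width: 0.0702
```

With the floor nearly unloaded, the push climbs to over 4 N while the TCP moves only about 0.2 mm, so the tongue is up against the seal. I'll set it down, open and rise clear.

Request:
jog_arm(motion=[{"dx":0.0006,"dy":-0.0003,"dz":0,"twist":0},{"dx":0.0009,"dy":-0.0004,"dz":0,"twist":0},{"dx":0.0009,"dy":-0.0004,"dz":0,"twist":0}])

```text
t: 20.02
eef_pos: [0.5359, -0.1853, 0.0571]
ee_rot: [-1.652, 1.57, -0.24]
force: [1.7, -0.7, 1.6]
width: 0.0696
```

Request:
jog_arm(motion=[{"dx":0,"dy":0,"dz":0,"twist":0},{"dx":0,"dy":0,"dz":0,"twist":0},{"dx":0,"dy":0,"dz":0,"twist":0},{"dx":0,"dy":0,"dz":0,"twist":0},{"dx":0,"dy":0,"dz":0,"twist":0},{"dx":-0.01,"dy":0,"dz":0,"twist":0},{"dx":-0.025,"dy":0,"dz":0,"twist":0},{"dx":-0.045,"dy":0,"dz":0,"twist":0},{"dx":-0.07,"dy":0,"dz":0,"twist":0},{"dx":-0.1,"dy":0,"dz":0,"twist":0},{"dx":-0.12,"dy":0,"dz":0,"twist":0},{"dx":-0.12,"dy":0,"dz":0,"twist":0},{"dx":-0.12,"dy":0,"dz":0,"twist":0}], gripper=0.084)

```text
t: 21.1
eef_pos: [0.5363, -0.1853, 0.1786]
ee_rot: [-1.421, 1.567, -0.008]
force: [-0.5, -0.2, -1.3]
width: 0.084
```

```bash
python3 - <<'E'
from lip import *
st=shot('19',('wrist','side'))
crop(cv2.imread('pics/side19.png'),210,100,180,140,4,'pics/s19c.png')
E
```

```text
21.1 [ 0.5363 -0.1853  0.1786] F [-0.4573 -0.2034 -1.2646] M [ 0.0685 -0.0466  0.0744] 0.08395928412393522 hdg 80.9255450039058 q6 -1.7413262170534893
```

View pics/wrist19.png

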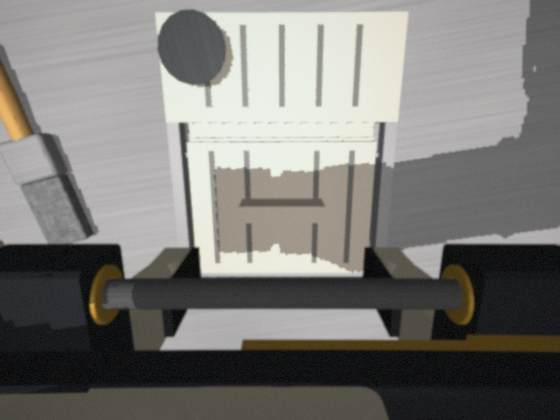

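View pics/s19c.png

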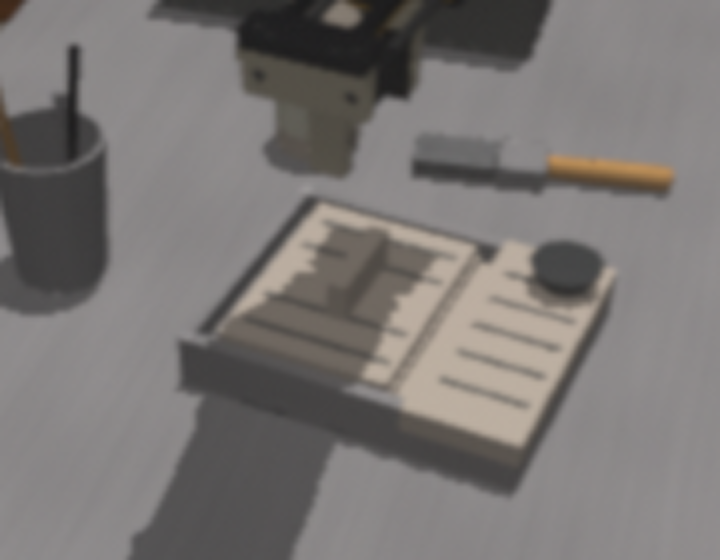

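```bash
python3 - <<'E'
from lip import *
W,st=pickle.load(open('w19.pkl','rb'))
u=np.array([.9877,-.157,0])
f=lambda p:onz(W,p,.04)
L=[f((165,122)),f((400,122))];S=[f((188,142)),f((378,141.5))];P=[f((200,277)),f((365,273))]
g=(L[0]+L[1])/2
print([(q-g)@u*1e3 for q in L+S], 'widths',np.linalg.norm(L[0]-L[1]),np.linalg.norm(S[0]-S[1]),'yaw',[np.arctan2(-(b-a)[0],(b-a)[1]) for a,b in (L,S)])
from station import arm
arm.job_done()
E
```

```text
[np.float64(-0.10638309927342562), np.float64(0.10638309927342562), np.float64(16.12392752869409), np.float64(15.894141538042636)] widths 0.19548333030758244 0.16081695245770644 yaw [np.float64(-0.15872462750317895), np.float64(-0.1562076011850773)]
the job is handed in; nothing more can be done
```

The loose white board now lies flat in the open half of the drainer, locked over the rib and up against the seal. I released it and handed the job in at about 21 s of the 48 s allowed; no verdict was reported.

**How it went:**
- **Grip and tilt:** I gripped the bar by its ends and tilted the board to about 22° by pressing its tongue against the outside of the drainer's left cheek.
- **Insertion:** I put the tongue into the groove, eased the tilt to about 14° and pushed in by 1 mm and then 0.5 mm steps, until I felt the seal at about 5 N.
- **Lowering:** I backed off about 1 mm, lowered the board flat, touched the seal again at about 5 N and let go. I then regripped and pushed once more, and 4 N moved the tool only about 0.2 mm.

**Last checks:**
- **Position:** The board is square to the groove within about 0.003 rad. The tongue's front is about 13 mm under the lip, which matches the 12 mm measured when it first touched the seal, to camera accuracy.
- **Flatness:** Before the release, both of the board's edges measured at the same height, with its top at 40.4 mm (40 expected).
- **Forces:** The highest readings I saw were about 21 N pressing the board down and 13 N at the cheek, both under the 40 N limit. At the seal the most I read was about 5 N.
- **Bystanders:** The strainer, brush and cup look unmoved in the last pictures, and I saw no contact with the others.

**Not confirmed:** The gap to the hidden seal could only be felt, not seen. The cameras also disagreed with each other by 3–5 mm along x at the start, so I worked from the wrist camera near the drainer.

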